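Sweep the leftover bars off the sealing press into the catch tray

TASK

Four wrapped bars have been left on the bed of the sealing press, behind its raised hot jaw. Take the hand sweeper by its handle, reach in under the jaw at a slant, set its head down lightly on the bed behind them, and sweep all four forward off the bed so that they drop into the white catch tray. Never bear down hard on the bed, touch the bars only with the sweeper, let nothing touch the jaw and leave the tin, the label roll and the carton alone; then stand the sweeper upright on the bench again, about where it stood, and let go of it.

Things in the scene. Friction and masses are not known exactly. Their poses are not given: they have to be found in the camera images.
- press: Bench sealing press, fixed, 550 mm wide (y), 316 mm deep. Origin at bench height under the middle of the bed's front edge; x to the back (away from the robot), y left along the bed, z up. Flat steel bed 60 mm above the bench, x = 0 (front edge, straight drop) to 200 mm, closed there by a rail 20 mm high. Two guide columns (37 mm wide, feet 60 x 44) at x = 25, y = +-247, 475 mm high, carry the jaw.
- jaw: Hot jaw: aluminium beam with red stripes and a copper heating bar below, fixed to the press in its raised place, along y above the bed's front edge. 550 mm long, 40 mm deep (press x = 5 to 45 mm), 58 mm high; origin at the middle of its underside, 355 mm above the bench, 295 mm above the bed. Axes as the press. Nothing may touch it.
- tray: White open catch tray hung on the bed's front edge, fixed, against the bed's front face but not always at its middle. Outside 130 (x) x 260 (y) x 50 mm high, walls and floor 4 mm. Origin at the centre of its underside, at bench height, 66 mm in front of the bed's edge; axes as the press; rim 10 mm below the bed.
- bar1: Wrapped bar, white and green with crimped silver ends, 66 x 38 x 18 mm, 45 g (varies by a third), loose, lying flat on the bed of the press. Origin at the centre of its underside; x along its length, z up.
- bar2: Wrapped bar, white and green with crimped silver ends, 66 x 38 x 18 mm, 45 g (varies by a third), loose, lying flat on the bed of the press. Origin at the centre of its underside; x along its length, z up.
- bar3: Wrapped bar, white and green with crimped silver ends, 66 x 38 x 18 mm, 45 g (varies by a third), loose, lying flat on the bed of the press. Origin at the centre of its underside; x along its length, z up.
- bar4: Wrapped bar, white and green with crimped silver ends, 66 x 38 x 18 mm, 45 g (varies by a third), loose, lying flat on the bed of the press. Origin at the centre of its underside; x along its length, z up.
- sweeper: Hand sweeper, 0.24 kg, stands by itself. Black block head 36 deep (x), 130 wide (y), 36 mm tall, upright flat faces; origin at the centre of its underside. From the head's top (x = 0, 34 mm up) a handle rises at 45 degrees towards the sweeper's -x (roughly to the robot), 148 mm long; its blue grip, 24 wide (y), 26 thick, spans 38 to 148 mm along the slope. The head's -x face draws the pieces.
- sweeper_grip (a point): Point on the axis of the sweeper's handle, 126 mm up the slope, 22 mm short of its end: 89 mm behind (-x) and 123 mm above the origin of the sweeper. Axes as the sweeper.
- tin: Tin with a green label, 72 mm diameter, 105 mm high, standing on the bench; origin at the centre of its underside. Leave alone.
- label_roll: Roll of labels, 90 mm diameter, 60 mm high with a 38 mm hole, lying flat on the bench beside the press; origin at the centre of its underside. Leave alone.
- carton: Small cardboard carton with yellow tape, 90 x 65 x 110 mm high, standing on the bench beside the press; origin at the centre of its underside. Leave alone.
Not all that is in view belongs to the job. What is shaped like the bar2 but orange or pink is not meant. What is shaped like the bar4 but red is not meant.

How it is judged:
On the way, in this order (a step that is already met when the one before it is completed fails the run):
1. the sweeper's head has been carried in under the jaw and set down on the bed behind the jaw's middle (resting on the press with more than 0.5 N) (x of sweeper in the frame of press between 0.05 and 0.2 m and height (world z) of sweeper between 0.05 and 0.07 m and contact force between sweeper and press above 0.5 N), for 0.1 s.
2. all four bars lie in the catch tray (x of bar1 in the frame of tray between -0.063 and 0.063 m and y of bar1 in the frame of tray between -0.128 and 0.128 m and height (world z) of each of bar1, bar2, bar3, bar4 below 0.045 m and x of bar2 in the frame of tray between -0.063 and 0.063 m and y of bar2 in the frame of tray between -0.128 and 0.128 m and x of bar3 in the frame of tray between -0.063 and 0.063 m and y of bar3 in the frame of tray between -0.128 and 0.128 m and x of bar4 in the frame of tray between -0.063 and 0.063 m and y of bar4 in the frame of tray between -0.128 and 0.128 m), for 0.2 s.
At the end, for the whole second after the job is handed in: All four bars lie at rest in the catch tray (their origins within its walls and lower than 45 mm above the bench); the sweeper stands at rest on the bench, head flat (within 0.15 rad), within 100 mm of where it stood at the start, released (all of step 2 and linear speed of each of bar1, bar2, bar3, bar4, sweeper below 0.02 m/s and distance of sweeper from where it was at the start of the episode below 0.1 m and height (world z) of sweeper below 0.01 m and angle between sweeper's own z axis and vertical below 0.15 rad); the robot touches nothing.
It fails at once if the hot jaw is touched (more than 1 N) (contact force between anything else and jaw above 1 N).
It fails at once if a bar is touched by the gripper or the arm instead of the sweeper (more than 0.5 N) (contact force between any of the fingers, the arm and bar1 above 0.5 N or contact force between any of the fingers, the arm and bar2 above 0.5 N or contact force between any of the fingers, the arm and bar3 above 0.5 N or contact force between any of the fingers, the arm and bar4 above 0.5 N).
It fails at once if the sweeper is pressed on the press with more than 25 N (contact force between sweeper and press above 25 N).
It fails at once if the tin, the label roll or the carton is moved more than 30 mm or tipped ((distance of tin from where it was at the start of the episode above 0.03 m or angle between tin's own z axis and vertical above 0.35 rad) or (distance of label_roll from where it was at the start of the episode above 0.03 m or angle between label_roll's own z axis and vertical above 0.35 rad) or (distance of carton from where it was at the start of the episode above 0.03 m or angle between carton's own z axis and vertical above 0.35 rad)).
It also fails if it takes over 72 s, if anything falls off the work surface, if the arm or the gripper's body presses on something with over 40 N, if the wrist force passes 120 N, or if a joint passes its speed limit or range.

ROBOT

A 7-joint arm with a two-finger parallel gripper is mounted at the origin on the work surface. World frame = base frame: x ahead of the robot, y to its left, z up, the work surface at z = 0. Lengths are in m, angles in rad, forces in N, time in s.
With the tool pointing down it reaches from about 0.35 to 0.775 m from the base axis. Payload 3.1 kg.
Tool frame: the origin (TCP) lies between the finger pads; the fingertips stand 11 mm ahead of it and the grasp point (between the pads) lies 8 mm behind it (env.tcp_to_tips is the distance from the TCP to the fingertips, in m); z points along the fingers, y is the line along which they close (so a half turn about z gives the same grasp; the last joint's range is limited). The gripper opens to 85 mm and grips with 20 to 120 N. Pads are 22 mm wide; open, the fingers measure 114 mm over their backs; the gripper's body (76 mm by 85 mm) begins 54 mm behind the grasp point. The pads swing forward as they close: fully open they stand 13 mm farther back than shut.
Start: joints at [1.181, 0.311, 0.014, 1.512, -0.004, 1.319, -0.027], TCP at [0.187, -0.517, 0.242] pointing down, gripper open.
Joint ranges: [-2.7, 2.7], [-0.3, 1.91], [-1.27, 1.3], [0.12, 2.57], [-1.44, 4.58], [0.2, 2.03], [-3.05, 3.05]. Speed limits (rad/s): [2.79, 2.79, 3.14, 3.14, 3.14, 3.14, 3.14].

INTERFACE

Orientations are given as a unit quaternion [w, x, y, z].
In Python, from station import env gives the robot as it stands.
- The arm moves only by the tool move_arm, never from a script. Its argument "series" is a list of rows, each an object with "delta_pos": the shift along the tool's x, y, z scaled (see below), a list of three; "turn": the turn, a rotation vector about the tool's x, y, z scaled (see below), a list of three; "hand": the opening, from -1 (shut) to 1 (fully open). In form: [{"delta_pos": [dx, dy, dz], "turn": [rx, ry, rz], "hand": hand}, ...]. A call has 1 to 5 rows; each row shifts and turns the commanded pose from where the row before left it, along the tool's axes as they then stand; what a row does not reach is not made up. The controller multiplies each number of a shift by 2 cm and each number of a turn by 0.12 rad. A row lasts 1/10 s, in which the tool goes at most 50 mm and 8.59 degrees, less where a joint would pass 70% of its speed; a pose out of reach is approached as far as the arm can. A call with a number of a shift or a turn outside -1 to 1 is refused whole. A call with a gripper value outside its range is refused whole. The fingers move at their own pace and stop on an object; "squeeze" is the grip in N (left out, the last holds). Time passes only in rows, so rows that do not move let the fingers close. It gives the time, the measured TCP pose, the force, the opening and the grip force at its end, in the units of the state.
- env.sense(): the state, without advancing time (a new reading comes with each control period).
- env.capture(name): name is "scene" or "top" or "wrist"; returns a dict with "image" (400x640x3 uint8, red, green, blue), "camera_matrix" (3x3 intrinsics, pixels), "R" (3x3) and "t" (3): a world point X has camera coordinates R X + t. Camera axes: x right, y down, z forward; pixel columns grow to the right and rows downward; lengths in m; the calibration is good to about 2 mm. A picture is of the moment at which its call begins. There is no depth.
- env.hand_in(): hands the job in; it is judged then, once.
The state is a dict: "time_s": time; "joints": joint angles; "qvel": joint speeds; "tau": joint torques, N m; "eef_pos": TCP position; "ee_rot": TCP orientation; "wrist_force": force on the tool from outside, world axes, zero at the start; "ft_torque": the same for the moment, N m; "grip_width": finger opening in m; "gripper_force": force on a finger pad.
Only numpy, scipy, OpenCV 4.12 (cv2) and the standard library are available. Lean on these libraries where they do the work, as an engineer would, in place of code of your own. Each camera call takes 0.05 s, during which the arm holds its last target. There are 200 camera calls.

## Working session

There is one attempt and no reset: what is moved stays moved. The work goes in short steps, Python scripts to look and compute and a tool call to move; the robot and the scene stay as the last step left them, time stands still between calls to the robot, and variables do not carry over. Pictures are saved under pics/ and viewed, at most 10 in all, crops included, and the job is handed in when it is done.

Besides the shell and the picture viewer there is one more tool, called after "Call:" as name([rows], argument=value, ...), one row to a line, values as JSON. move_arm: Moves the arm, as the interface text tells. Shifts and turns lie within -1 to 1; 1 stands for 2 cm of shift or 0.12 rad of turn. Its arguments: {"type":"object","properties":{"series":{"type":"array"},"squeeze":{"type":"number"}},"required":["series"]}

```bash
mkdir -p pics; ls; python3 - <<'E'
from station import env
import cv2,numpy as np,pickle
s=env.sense();print(s)
for n in("scene","top"):
    c=env.capture(n);pickle.dump(c,open(f"pics/{n}0.pkl","wb"));cv2.imwrite(f"pics/{n}0.png",c["image"][:,:,::-1])
    print(n,c["camera_matrix"],c["R"],c["t"])
E
```

```text
pics
{'time_s': 0.0, 'joints': array([ 1.18128737,  0.31173212,  0.01398542,  1.51305482, -0.0044006 ,
        1.3191778 , -0.02718218]), 'qvel': array([-7.83056211e-05, -4.45018655e-04, -1.65372923e-04,  4.84115676e-04,
       -7.71392435e-04, -2.33717607e-04,  4.62300791e-04]), 'tau': array([ 2.30913847e-04, -3.79919314e+01,  1.45896091e-01, -2.30596197e+01,
        1.21013814e-02,  1.35267005e-02,  1.07187168e-05]), 'eef_pos': array([ 0.18724001, -0.51640746,  0.24121838]), 'ee_rot': array([-1.14399253e-03,  9.84907298e-01,  1.73078724e-01, -2.48489369e-04]), 'wrist_force': array([0.0004686 , 0.43429204, 0.21164423]), 'ft_torque': array([0.00356209, 0.00541   , 0.00435237]), 'gripper_force': 0.0, 'grip_width': 0.08517644264671707}
scene [[447.97019778   0.         320.50894835]
 [  0.         447.97019778 206.06979581]
 [  0.           0.           1.        ]] [[ 0.28575028  0.95814911  0.01723542]
 [ 0.75000826 -0.21240837 -0.62639468]
 [-0.59651856  0.19191916 -0.7793155 ]] [-0.17640982 -0.26921265  1.6873147 ]
top [[442.43755624   0.         316.77905583]
 [  0.         442.43755624 207.68679154]
 [  0.           0.           1.        ]] [[ 0.09803265 -0.9951827  -0.00099658]
 [-0.96883308 -0.09520801 -0.22868735]
 [ 0.22749082  0.02338435 -0.97349941]] [-0.02964434  0.58037378  1.2889077 ]
```

View pics/scene0.png

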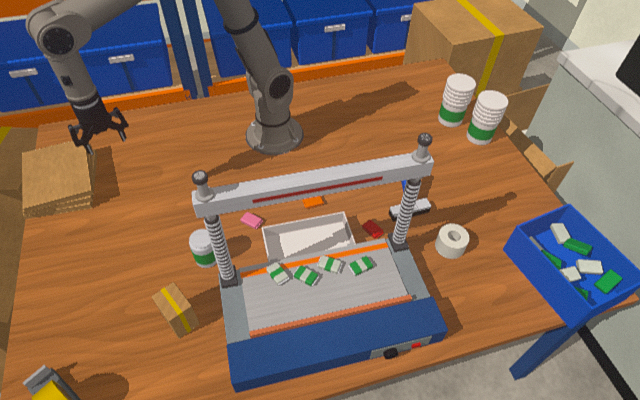

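View pics/top0.png

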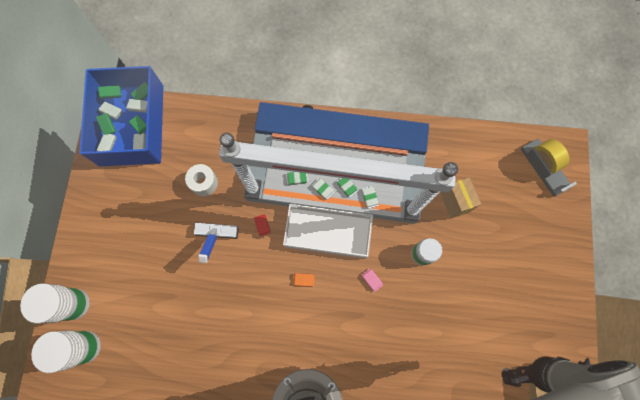

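Scene: four white/green bars on the bed at scene (278,273), (307,275), (329,264), (361,266). In the top view they are at (296,178), (323,188), (347,186), (370,197), the tray is at (328,231), and the sweeper head is at (216,230) with its grip end at (204,258). The red (262,225), orange (304,280) and pink (372,280) pieces on the bench are decoys. I'll confirm with one enlarged crop.

```bash
cat > h.py <<'E'
import numpy as np,cv2,pickle
def ray(c,u,v,z):
    d=c["R"].T@np.linalg.solve(c["camera_matrix"],[u,v,1.]);o=-c["R"].T@c["t"]
    return o+d*(z-o[2])/d[2]
def proj(c,X):
    p=c["camera_matrix"]@(c["R"]@np.asarray(X,float)+c["t"]);return p[:2]/p[2]
def load(n): return pickle.load(open(f"pics/{n}.pkl","rb"))
E
python3 - <<'E'
from h import *
c=load("top0");im=c["image"]
cr=cv2.resize(im[125:275,185:450],None,fx=3,fy=3,interpolation=cv2.INTER_CUBIC)
cv2.imwrite("pics/crop.png",cr[:,:,::-1])
hsv=cv2.cvtColor(im,cv2.COLOR_RGB2HSV)
def blobs(n,m,z,mn=15):
    k,_,st,ce=cv2.connectedComponentsWithStats(m)
    for i in range(1,k):
        if st[i,4]>mn: print(n,st[i],ce[i].round(1),ray(c,*ce[i],z).round(4))
m=cv2.inRange(hsv,(50,90,40),(85,255,255));m[:, :240]=0;m[:,400:]=0
blobs("green",m,.078)
m=cv2.inRange(hsv,(105,120,60),(125,255,255));m[:220]=0;m[:,:180]=0;m[:,260:]=0
blobs("blue",m,.12)
E
```

```text
green [288 173   6  11  61] [290.7 177.8] [0.6646 0.1166 0.078 ]
green [300 173   6  10  53] [302.6 177.3] [0.6698 0.08   0.078 ]
green [338 178  11   8  47] [342.6 181.3] [ 0.669  -0.0438  0.078 ]
green [318 183  10  11  48] [322.5 188. ] [0.6415 0.0157 0.078 ]
green [345 185  12  11  64] [350.5 190. ] [ 0.6436 -0.0705  0.078 ]
green [364 193  12   7  51] [369.7 196.2] [ 0.6297 -0.1306  0.078 ]
blue [201 235  14  22 171] [208.2 244.6] [0.4285 0.3273 0.12  ]
```

View pics/crop.png

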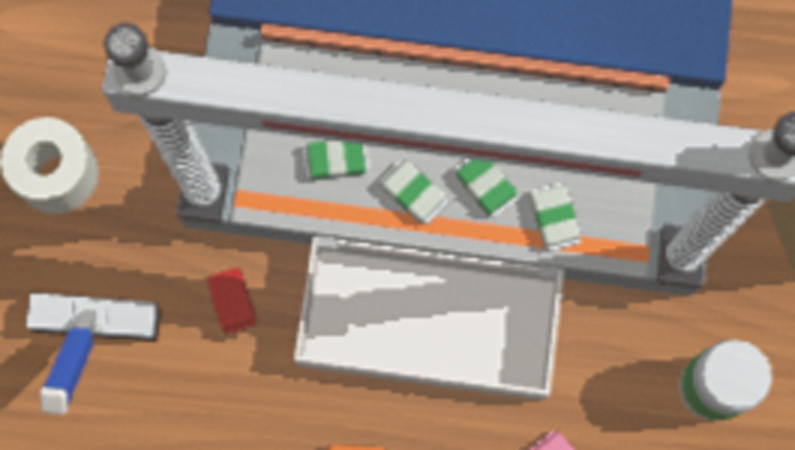

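```bash
python3 - <<'E'
from h import *
c=load("top0")
def P(n,x,y,z): 
    p=ray(c,185+x/3-.33,125+y/3-.33,z);print(n,p.round(4));return p
for q in[(336,159),(414,191),(486,186),(555,216)]:P("bar",*q,.078)
for q in[(313,238),(563,268),(548,397),(295,360)]:P("tray",*q,.05)
for q in[(180,222),(705,287),(232,208),(650,262)]:P("bed",*q,.06)
for q in[(262,30),(667,83)]:P("rail",*q,.08)
for q in[(30,293),(158,300),(154,334),(27,328)]:P("head",*q,.036)
P("cap",54,399,.13);P("capTop",58,389,.148)
P("handlebase",88,318,.036)
c2=load("scene0")
im=c2["image"][180:225,380:440];im=cv2.resize(im,None,fx=10,fy=10,interpolation=cv2.INTER_CUBIC);cv2.imwrite("pics/sw.png",im[:,:,::-1])
E
```

```text
bar [0.6667 0.0982 0.078 ]
bar [0.6405 0.015  0.078 ]
bar [ 0.653  -0.0579  0.078 ]
bar [ 0.6282 -0.1305  0.078 ]
tray [0.5878 0.1149 0.05  ]
tray [ 0.5813 -0.1453  0.05  ]
tray [ 0.4469 -0.1395  0.05  ]
tray [0.4593 0.1188 0.05  ]
bed [0.5889 0.2526 0.06  ]
bed [ 0.5734 -0.2898  0.06  ]
bed [0.609 0.201 0.06 ]
bed [ 0.594  -0.2325  0.06  ]
rail [0.7994 0.191  0.08  ]
rail [ 0.782  -0.2363  0.08  ]
head [0.504 0.402 0.036]
head [0.5096 0.2687 0.036 ]
head [0.4739 0.2678 0.036 ]
head [0.4672 0.3991 0.036 ]
cap [0.3887 0.3346 0.13  ]
capTop [0.3967 0.3274 0.148 ]
handlebase [0.4838 0.338  0.036 ]
```

View pics/sw.png

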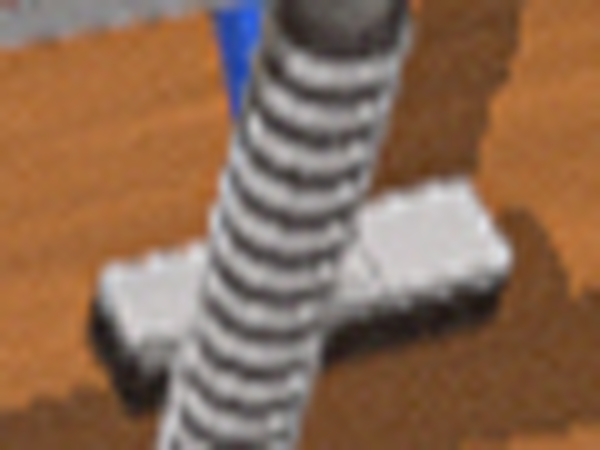

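```bash
cat >> h.py <<'E'
from scipy.spatial.transform import Rotation as Ro
def Rt(psi,alpha):  # tool yaw psi, pointing alpha below horizontal, tool y to world -y
    z=np.array([np.cos(psi)*np.cos(alpha),np.sin(psi)*np.cos(alpha),-np.sin(alpha)])
    y=np.array([np.sin(psi),-np.cos(psi),0]);return np.c_[np.cross(y,z),y,z]
def cur():
    from station import env
    s=env.sense();q=s["ee_rot"];return s["eef_pos"],Ro.from_quat([q[1],q[2],q[3],q[0]]).as_matrix(),s
def plan(way,start=None,hand=1,frac=1.0):
    """way: list of (pos,R,nrows or None); prints rows in tool units"""
    p,R=(cur()[:2] if start is None else start)
    rows=[]
    for P,T,n in way:
        P=np.asarray(P,float)
        rv=Ro.from_matrix(R.T@T).as_rotvec();d=np.linalg.norm(P-p)
        if not n: n=int(np.ceil(max(d/.0195/frac,np.linalg.norm(rv)/.118/frac,1)))
        for i in range(n):
            k=n-i
            dp=np.round(R.T@((P-p)/k)/.02,2)
            tr=np.round(Ro.from_matrix(R.T@T).as_rotvec()/k/.12,2)
            rows.append((dp.tolist(),tr.tolist()))
            p=p+R@(dp*.02);R=R@Ro.from_rotvec(tr*.12).as_matrix()
    print(len(rows))
    for i,(a,b) in enumerate(rows):
        if i%5==0: print("--")
        print('{"delta_pos":%s,"turn":%s,"hand":%g},'%(a,b,hand))
    return p,R
def show():
    p,R,s=cur();z=R[:,2];print("t",s["time_s"],"tcp",p.round(4),"yaw",np.arctan2(-R[0,1]*-1,-R[1,1]).round(3),"alpha",np.arcsin(-z[2]).round(3),"j",s["joints"].round(2),"F",s["wrist_force"].round(1),"grip",s["grip_width"].round(4),s["gripper_force"])
E
python3 - <<'E'
from h import *
show()
st=plan([((.30,-.30,.27),Rt(-.1,1.4),None),((.36,0,.27),Rt(0,1.2),None),((.31,.30,.25),Rt(.05,.75),None)])
E
```

```text
Traceback (most recent call last):
  File "h.py", line 35, in show
    p,R,s=cur();z=R[:,2];print("t",s["time_s"],"tcp",p.round(4),"yaw",np.arctan2(-R[0,1]*-1,-R[1,1]).round(3),"alpha",np.arcsin(-z[2]).round(3),"j",s["joints"].round(2),"F",s["wrist_force"].round(1),"grip",s["grip_width"].round(4),s["gripper_force"])
                                                                                                                                                                                                              ^^^^^^^^^^^^^^^^^^^^^
AttributeError: 'float' object has no attribute 'round'
```

```bash
sed -i 's/s\["grip_width"\].round(4)/round(s["grip_width"],4)/' h.py
python3 - <<'E'
from h import *
show()
st=plan([((.30,-.30,.27),Rt(-.1,1.4),14),((.36,0,.27),Rt(0,1.2),16),((.31,.30,.25),Rt(.05,.75),15)])
E
```

```text
t 0.1 tcp [ 0.1873 -0.5165  0.2413] yaw 0.348 alpha 1.569 j [ 1.18  0.31  0.01  1.51 -0.    1.32 -0.03] F [-0.6  0.4  0.2] grip 0.0858 0.0
45
--
{"delta_pos":[0.64, -0.59, -0.1],"turn":[-0.02, 0.1, 0.27],"hand":1},
{"delta_pos":[0.62, -0.61, -0.1],"turn":[-0.02, 0.1, 0.27],"hand":1},
{"delta_pos":[0.61, -0.63, -0.09],"turn":[-0.02, 0.1, 0.27],"hand":1},
{"delta_pos":[0.59, -0.65, -0.08],"turn":[-0.02, 0.1, 0.26],"hand":1},
{"delta_pos":[0.57, -0.67, -0.08],"turn":[-0.03, 0.1, 0.27],"hand":1},
--
{"delta_pos":[0.54, -0.68, -0.07],"turn":[-0.02, 0.1, 0.26],"hand":1},
{"delta_pos":[0.52, -0.7, -0.07],"turn":[-0.03, 0.1, 0.27],"hand":1},
{"delta_pos":[0.5, -0.72, -0.07],"turn":[-0.02, 0.1, 0.26],"hand":1},
{"delta_pos":[0.48, -0.73, -0.06],"turn":[-0.03, 0.1, 0.27],"hand":1},
{"delta_pos":[0.46, -0.75, -0.06],"turn":[-0.02, 0.1, 0.26],"hand":1},
--
{"delta_pos":[0.43, -0.76, -0.05],"turn":[-0.03, 0.1, 0.27],"hand":1},
{"delta_pos":[0.41, -0.77, -0.05],"turn":[-0.02, 0.1, 0.26],"hand":1},
{"delta_pos":[0.39, -0.79, -0.05],"turn":[-0.03, 0.1, 0.27],"hand":1},
{"delta_pos":[0.36, -0.8, -0.0
[... 1563 characters left out ...]
-0.01],"turn":[0.02, 0.25, -0.03],"hand":1},
{"delta_pos":[-0.16, -1.0, -0.02],"turn":[0.01, 0.25, -0.02],"hand":1},
{"delta_pos":[-0.16, -1.0, -0.02],"turn":[0.02, 0.25, -0.03],"hand":1},
{"delta_pos":[-0.16, -1.01, -0.02],"turn":[0.01, 0.25, -0.02],"hand":1},
{"delta_pos":[-0.15, -1.01, -0.03],"turn":[0.02, 0.25, -0.03],"hand":1},
--
{"delta_pos":[-0.15, -1.0, -0.03],"turn":[0.01, 0.25, -0.02],"hand":1},
{"delta_pos":[-0.14, -1.01, -0.03],"turn":[0.02, 0.25, -0.03],"hand":1},
{"delta_pos":[-0.14, -1.01, -0.03],"turn":[0.01, 0.25, -0.02],"hand":1},
{"delta_pos":[-0.14, -1.0, -0.04],"turn":[0.01, 0.25, -0.03],"hand":1},
{"delta_pos":[-0.13, -1.01, -0.03],"turn":[0.02, 0.25, -0.02],"hand":1},
```

Call:
move_arm([
  {"delta_pos":[0.6,-0.6,-0.1],"turn":[0,0.1,0.3],"hand":1},
  {"delta_pos":[0.6,-0.6,-0.1],"turn":[0,0.1,0.3],"hand":1},
  {"delta_pos":[0.6,-0.6,-0.1],"turn":[0,0.1,0.3],"hand":1},
  {"delta_pos":[0.6,-0.7,-0.1],"turn":[0,0.1,0.3],"hand":1},
  {"delta_pos":[0.6,-0.7,-0.1],"turn":[0,0.1,0.3],"hand":1},
])

```text
time_s: 0.6
eef_pos: [0.2277, -0.4383, 0.2533]
ee_rot: [-0.006, 0.996, 0.083, 0.029]
wrist_force: [-0.2, 0.6, 0.6]
grip_width: 0.0852
gripper_force: 0.0
```

Call:
move_arm([
  {"delta_pos":[0.5,-0.7,-0.1],"turn":[0,0.1,0.3],"hand":1},
  {"delta_pos":[0.5,-0.7,-0.1],"turn":[0,0.1,0.2],"hand":1},
  {"delta_pos":[0.5,-0.7,-0.1],"turn":[0,0.1,0.2],"hand":1},
  {"delta_pos":[0.4,-0.8,0],"turn":[0,0.1,0.2],"hand":1},
  {"delta_pos":[0.4,-0.8,0],"turn":[0,0.1,0.2],"hand":1},
])

```text
time_s: 1.1
eef_pos: [0.2648, -0.3597, 0.2639]
ee_rot: [-0.01, 0.998, 0.017, 0.059]
wrist_force: [-0.5, -0.0, -1.5]
grip_width: 0.0853
gripper_force: 0.0
```

Call:
move_arm([
  {"delta_pos":[0.4,-0.8,0],"turn":[0,0.1,0.2],"hand":1},
  {"delta_pos":[0.4,-0.8,0],"turn":[0,0.1,0.2],"hand":1},
  {"delta_pos":[0.4,-0.8,0],"turn":[0,0.1,0],"hand":1},
  {"delta_pos":[0.2,-1,0],"turn":[0,0.1,0],"hand":1},
  {"delta_pos":[0.1,-1,0],"turn":[0,0.1,0],"hand":1},
])

```text
time_s: 1.6
eef_pos: [0.2947, -0.2714, 0.27]
ee_rot: [-0.011, 0.996, -0.006, 0.089]
wrist_force: [-0.8, 0.8, 0.1]
grip_width: 0.0853
gripper_force: 0.0
```

Call:
move_arm([
  {"delta_pos":[0.1,-1,0],"turn":[0,0.1,0],"hand":1},
  {"delta_pos":[0.1,-1,0],"turn":[0,0.1,0],"hand":1},
  {"delta_pos":[0.1,-1,0],"turn":[0,0.1,0],"hand":1},
  {"delta_pos":[0.1,-1,0],"turn":[0,0.1,0],"hand":1},
  {"delta_pos":[0.1,-1,0],"turn":[0,0.1,0],"hand":1},
])

```text
time_s: 2.1
eef_pos: [0.3051, -0.1715, 0.2743]
ee_rot: [-0.011, 0.993, -0.007, 0.119]
wrist_force: [0.3, -0.3, 1.1]
grip_width: 0.0854
gripper_force: 0.0
```

Call:
move_arm([
  {"delta_pos":[0.1,-1,0],"turn":[0,0.1,0],"hand":1},
  {"delta_pos":[0.1,-1,0],"turn":[0,0.1,0],"hand":1},
  {"delta_pos":[0.1,-1,0],"turn":[0,0.1,0],"hand":1},
  {"delta_pos":[0.1,-1,0],"turn":[0,0.1,0],"hand":1},
  {"delta_pos":[0.1,-1,0],"turn":[0,0.1,0],"hand":1},
])

```text
time_s: 2.6
eef_pos: [0.3448, -0.0883, 0.2724]
ee_rot: [-0.018, 0.991, -0.006, 0.135]
wrist_force: [0.1, -0.4, 0.1]
grip_width: 0.0854
gripper_force: 0.0
```

```bash
python3 - <<'E'
from h import *
show()
st=plan([((.31,.32,.25),Rt(.05,.75),15)])
E
```

```text
t 2.6 tcp [ 0.3448 -0.0883  0.2724] yaw -0.007 alpha 1.297 j [ 0.49 -0.3  -0.13  2.08 -0.18  1.12 -1.16] F [ 0.1 -0.4  0.1] grip 0.0854 0.0
15
--
{"delta_pos":[-0.15, -1.36, 0.09],"turn":[-0.0, 0.3, -0.04],"hand":1},
{"delta_pos":[-0.15, -1.36, 0.08],"turn":[-0.0, 0.3, -0.04],"hand":1},
{"delta_pos":[-0.15, -1.36, 0.08],"turn":[-0.0, 0.31, -0.04],"hand":1},
{"delta_pos":[-0.14, -1.36, 0.07],"turn":[-0.0, 0.3, -0.04],"hand":1},
{"delta_pos":[-0.14, -1.36, 0.07],"turn":[-0.0, 0.31, -0.04],"hand":1},
--
{"delta_pos":[-0.14, -1.36, 0.06],"turn":[-0.0, 0.3, -0.04],"hand":1},
{"delta_pos":[-0.13, -1.36, 0.06],"turn":[-0.0, 0.31, -0.04],"hand":1},
{"delta_pos":[-0.13, -1.36, 0.05],"turn":[-0.0, 0.3, -0.04],"hand":1},
{"delta_pos":[-0.12, -1.36, 0.05],"turn":[-0.0, 0.31, -0.04],"hand":1},
{"delta_pos":[-0.12, -1.36, 0.04],"turn":[-0.0, 0.3, -0.04],"hand":1},
--
{"delta_pos":[-0.11, -1.36, 0.04],"turn":[-0.01, 0.31, -0.04],"hand":1},
{"delta_pos":[-0.1, -1.36, 0.03],"turn":[-0.0, 0.3, -0.03],"hand":1},
{"delta_pos":[-0.1, -1.36, 0.03],"turn":[-0.01, 0.31, -0.04],"hand":1},
{"delta_pos":[-0.1, -1.37, 0.02],"turn":[-0.0, 0.3, -0.03],"hand":1},
{"delta_pos":[-0.09, -1.36, 0.02],"turn":[-0.01, 0.31, -0.04],"hand":1},
```

```bash
python3 - <<'E'
from h import *
st=plan([((.42,.12,.27),Rt(0.02,1.0),10),((.408,.33,.23),Rt(.05,.75),10)])
E
```

```text
20
--
{"delta_pos":[0.34, -1.04, 0.15],"turn":[-0.02, 0.25, -0.03],"hand":1},
{"delta_pos":[0.34, -1.04, 0.16],"turn":[-0.02, 0.25, -0.03],"hand":1},
{"delta_pos":[0.34, -1.04, 0.16],"turn":[-0.02, 0.25, -0.03],"hand":1},
{"delta_pos":[0.34, -1.04, 0.17],"turn":[-0.02, 0.25, -0.03],"hand":1},
{"delta_pos":[0.34, -1.04, 0.18],"turn":[-0.02, 0.25, -0.03],"hand":1},
--
{"delta_pos":[0.34, -1.04, 0.19],"turn":[-0.02, 0.25, -0.04],"hand":1},
{"delta_pos":[0.33, -1.04, 0.19],"turn":[-0.02, 0.25, -0.03],"hand":1},
{"delta_pos":[0.33, -1.04, 0.2],"turn":[-0.02, 0.25, -0.04],"hand":1},
{"delta_pos":[0.33, -1.03, 0.21],"turn":[-0.02, 0.25, -0.03],"hand":1},
{"delta_pos":[0.33, -1.04, 0.21],"turn":[-0.01, 0.24, -0.04],"hand":1},
--
{"delta_pos":[-0.14, -1.05, 0.15],"turn":[0.02, 0.21, -0.02],"hand":1},
{"delta_pos":[-0.14, -1.05, 0.15],"turn":[0.02, 0.21, -0.02],"hand":1},
{"delta_pos":[-0.14, -1.05, 0.15],"turn":[0.01, 0.21, -0.02],"hand":1},
{"delta_pos":[-0.14, -1.05, 0.14],"turn":[0.02, 0.21, -0.02],"hand":1},
{"delta_pos":[-0.15, -1.05, 0.14],"turn":[0.01, 0.21, -0.02],"hand":1},
--
{"delta_pos":[-0.15, -1.05, 0.14],"turn":[0.02, 0.21, -0.02],"hand":1},
{"delta_pos":[-0.15, -1.05, 0.14],"turn":[0.01, 0.21, -0.02],"hand":1},
{"delta_pos":[-0.15, -1.05, 0.13],"turn":[0.02, 0.21, -0.02],"hand":1},
{"delta_pos":[-0.15, -1.05, 0.14],"turn":[0.01, 0.2, -0.02],"hand":1},
{"delta_pos":[-0.14, -1.06, 0.13],"turn":[0.02, 0.21, -0.01],"hand":1},
```

Call:
move_arm([
  {"delta_pos":[0.34,-1,0.16],"turn":[-0.02,0.25,-0.03],"hand":1},
  {"delta_pos":[0.34,-1,0.16],"turn":[-0.02,0.25,-0.03],"hand":1},
  {"delta_pos":[0.34,-1,0.16],"turn":[-0.02,0.25,-0.03],"hand":1},
  {"delta_pos":[0.34,-1,0.17],"turn":[-0.02,0.25,-0.03],"hand":1},
  {"delta_pos":[0.34,-1,0.18],"turn":[-0.02,0.25,-0.03],"hand":1},
])

```text
time_s: 3.1
eef_pos: [0.4032, 0.0075, 0.2654]
ee_rot: [-0.013, 0.979, 0.001, 0.201]
wrist_force: [0.6, 0.0, 0.4]
grip_width: 0.0852
gripper_force: 0.0
```

Call:
move_arm([
  {"delta_pos":[0.34,-1,0.19],"turn":[-0.02,0.25,-0.03],"hand":1},
  {"delta_pos":[0.34,-1,0.19],"turn":[-0.02,0.25,-0.03],"hand":1},
  {"delta_pos":[0.34,-1,0.2],"turn":[-0.02,0.25,-0.03],"hand":1},
  {"delta_pos":[0.34,-1,0.21],"turn":[-0.02,0.25,-0.03],"hand":1},
  {"delta_pos":[0.34,-1,0.21],"turn":[-0.02,0.25,-0.03],"hand":1},
])

```text
time_s: 3.6
eef_pos: [0.441, 0.108, 0.2644]
ee_rot: [-0.005, 0.962, 0.008, 0.274]
wrist_force: [0.8, 0.1, 0.7]
grip_width: 0.0854
gripper_force: 0.0
```

Call:
move_arm([
  {"delta_pos":[-0.14,-1,0.15],"turn":[0.02,0.2,-0.02],"hand":1},
  {"delta_pos":[-0.14,-1,0.15],"turn":[0.02,0.2,-0.02],"hand":1},
  {"delta_pos":[-0.14,-1,0.15],"turn":[0.02,0.2,-0.02],"hand":1},
  {"delta_pos":[-0.14,-1,0.15],"turn":[0.02,0.2,-0.02],"hand":1},
  {"delta_pos":[-0.14,-1,0.15],"turn":[0.02,0.2,-0.02],"hand":1},
])

```text
time_s: 4.1
eef_pos: [0.4352, 0.2079, 0.2446]
ee_rot: [-0.01, 0.943, 0.015, 0.331]
wrist_force: [0.1, -0.8, 0.7]
grip_width: 0.0855
gripper_force: 0.0
```

```bash
python3 - <<'E'
from h import *
show()
st=plan([((.408,.33,.23),Rt(.05,.75),None)])
E
```

```text
t 4.1 tcp [0.4352 0.2079 0.2446] yaw 0.035 alpha 0.895 j [ 0.21 -0.22 -0.85  2.2   0.41  0.57 -2.51] F [ 0.1 -0.8  0.7] grip 0.0855 0.0
7
--
{"delta_pos":[-0.2, -0.88, -0.02],"turn":[0.01, 0.17, -0.02],"hand":1},
{"delta_pos":[-0.19, -0.88, -0.02],"turn":[0.0, 0.17, -0.02],"hand":1},
{"delta_pos":[-0.19, -0.88, -0.02],"turn":[0.01, 0.17, -0.02],"hand":1},
{"delta_pos":[-0.19, -0.88, -0.02],"turn":[0.0, 0.18, -0.02],"hand":1},
{"delta_pos":[-0.19, -0.88, -0.03],"turn":[0.01, 0.17, -0.02],"hand":1},
--
{"delta_pos":[-0.18, -0.88, -0.03],"turn":[0.0, 0.18, -0.02],"hand":1},
{"delta_pos":[-0.19, -0.88, -0.04],"turn":[0.01, 0.17, -0.01],"hand":1},
```

Call:
move_arm([
  {"delta_pos":[0,0,0],"turn":[0,0,-1],"hand":1},
  {"delta_pos":[0,0,0],"turn":[0,0,-1],"hand":1},
  {"delta_pos":[0,0,0],"turn":[0,0,-1],"hand":1},
  {"delta_pos":[0,0,0],"turn":[0,0,-1],"hand":1},
  {"delta_pos":[0,0,0],"turn":[0,0,-1],"hand":1},
])

```text
time_s: 4.6
eef_pos: [0.4354, 0.2069, 0.2447]
ee_rot: [0.09, 0.896, 0.296, 0.318]
wrist_force: [0.6, -0.0, 0.1]
grip_width: 0.0856
gripper_force: 0.0
```

```bash
python3 - <<'E'
from h import *
show()
E
```

```text
t 4.6 tcp [0.4354 0.2069 0.2447] yaw 0.529 alpha 0.897 j [ 0.06 -0.2  -0.73  2.2   0.48  0.59 -1.97] F [ 0.6 -0.   0.1] grip 0.0856 0.0
```

Call:
move_arm([
  {"delta_pos":[0,0,0],"turn":[0,0,-1],"hand":1},
  {"delta_pos":[0,0,0],"turn":[0,0,-1],"hand":1},
  {"delta_pos":[0,0,0],"turn":[0,0,-1],"hand":1},
  {"delta_pos":[0,0,0],"turn":[0,0,-1],"hand":1},
  {"delta_pos":[0,0,0],"turn":[0,0,-1],"hand":1},
])

```text
time_s: 5.1
eef_pos: [0.4354, 0.2069, 0.2447]
ee_rot: [0.18, 0.769, 0.547, 0.278]
wrist_force: [0.2, 0.2, -0.1]
grip_width: 0.0857
gripper_force: 0.0
```

Call:
move_arm([
  {"delta_pos":[0,0,0],"turn":[0,0,-1],"hand":1},
  {"delta_pos":[0,0,0],"turn":[0,0,-1],"hand":1},
  {"delta_pos":[0,0,0],"turn":[0,0,-1],"hand":1},
  {"delta_pos":[0,0,0],"turn":[0,0,-1],"hand":1},
  {"delta_pos":[0,0,0],"turn":[0,0,-1],"hand":1},
])

```text
time_s: 5.6
eef_pos: [0.4354, 0.2069, 0.2447]
ee_rot: [0.254, 0.573, 0.75, 0.212]
wrist_force: [-0.5, 0.1, -0.4]
grip_width: 0.0852
gripper_force: 0.0
```

Call:
move_arm([
  {"delta_pos":[0,0,0],"turn":[0,0,-1],"hand":1},
  {"delta_pos":[0,0,0],"turn":[0,0,-1],"hand":1},
  {"delta_pos":[0,0,0],"turn":[0,0,-1],"hand":1},
  {"delta_pos":[0,0,0],"turn":[0,0,-1],"hand":1},
  {"delta_pos":[0,0,0],"turn":[0,0,-1],"hand":1},
])

```text
time_s: 6.1
eef_pos: [0.4354, 0.2069, 0.2447]
ee_rot: [0.305, 0.326, 0.886, 0.128]
wrist_force: [0.3, -0.3, -0.2]
grip_width: 0.0856
gripper_force: 0.0
```

Call:
move_arm([
  {"delta_pos":[0,0,0],"turn":[0,0,-1],"hand":1},
  {"delta_pos":[0,0,0],"turn":[0,0,-1],"hand":1},
  {"delta_pos":[0,0,0],"turn":[0,0,-1],"hand":1},
  {"delta_pos":[0,0,0],"turn":[0,0,-1],"hand":1},
  {"delta_pos":[0,0,0],"turn":[0,0,-1],"hand":1},
])

```text
time_s: 6.6
eef_pos: [0.4354, 0.2069, 0.2447]
ee_rot: [0.329, 0.049, 0.942, 0.032]
wrist_force: [-0.5, 2.2, -0.6]
grip_width: 0.0851
gripper_force: 0.0
```

```bash
sed -i 's/y=np.array(\[np.sin(psi),-np.cos(psi),0\])/y=np.array([-np.sin(psi),np.cos(psi),0])/; s/np.arctan2(-R\[0,1\]\*-1,-R\[1,1\])/np.arctan2(-R[0,1],R[1,1])/' h.py; python3 - <<'E'
from h import *
show()
plan([((.408,.33,.23),Rt(.05,.73),10)])
E
```

```text
t 6.6 tcp [0.4354 0.2069 0.2447] yaw -0.072 alpha 0.897 j [-0.35 -0.16 -0.39  2.21  0.62  0.64  0.29] F [-0.5  2.2 -0.6] grip 0.0851 0.0
10
--
{"delta_pos":[0.22, 0.59, -0.01],"turn":[-0.01, -0.14, -0.13],"hand":1},
{"delta_pos":[0.21, 0.6, -0.01],"turn":[-0.01, -0.14, -0.13],"hand":1},
{"delta_pos":[0.2, 0.6, -0.02],"turn":[-0.01, -0.14, -0.13],"hand":1},
{"delta_pos":[0.19, 0.61, -0.02],"turn":[-0.02, -0.14, -0.13],"hand":1},
{"delta_pos":[0.19, 0.61, -0.02],"turn":[-0.01, -0.14, -0.13],"hand":1},
--
{"delta_pos":[0.17, 0.61, -0.02],"turn":[-0.02, -0.14, -0.12],"hand":1},
{"delta_pos":[0.17, 0.61, -0.03],"turn":[-0.01, -0.14, -0.13],"hand":1},
{"delta_pos":[0.16, 0.62, -0.03],"turn":[-0.02, -0.14, -0.12],"hand":1},
{"delta_pos":[0.14, 0.62, -0.03],"turn":[-0.01, -0.13, -0.13],"hand":1},
{"delta_pos":[0.14, 0.61, -0.02],"turn":[-0.02, -0.14, -0.12],"hand":1},
```

Call:
move_arm([
  {"delta_pos":[0.21,0.6,0],"turn":[-0.01,-0.14,-0.13],"hand":1},
  {"delta_pos":[0.21,0.6,0],"turn":[-0.01,-0.14,-0.13],"hand":1},
  {"delta_pos":[0.2,0.6,-0.02],"turn":[-0.01,-0.14,-0.13],"hand":1},
  {"delta_pos":[0.19,0.6,-0.02],"turn":[-0.01,-0.14,-0.13],"hand":1},
  {"delta_pos":[0.19,0.6,-0.02],"turn":[-0.01,-0.14,-0.13],"hand":1},
])

```text
time_s: 7.1
eef_pos: [0.4224, 0.2689, 0.2376]
ee_rot: [0.37, 0.015, 0.929, 0.021]
wrist_force: [0.0, -0.2, 0.9]
grip_width: 0.0853
gripper_force: 0.0
```

Call:
move_arm([
  {"delta_pos":[0.17,0.61,-0.02],"turn":[-0.02,-0.14,-0.13],"hand":1},
  {"delta_pos":[0.17,0.61,-0.02],"turn":[-0.01,-0.14,-0.13],"hand":1},
  {"delta_pos":[0.16,0.61,-0.03],"turn":[-0.02,-0.14,-0.13],"hand":1},
  {"delta_pos":[0.15,0.61,-0.03],"turn":[-0.01,-0.14,-0.13],"hand":1},
  {"delta_pos":[0.14,0.61,-0.03],"turn":[-0.02,-0.14,-0.13],"hand":1},
])

```text
time_s: 7.6
eef_pos: [0.4088, 0.3301, 0.2299]
ee_rot: [0.409, -0.022, 0.912, 0.01]
wrist_force: [0.2, -0.3, 0.1]
grip_width: 0.0856
gripper_force: 0.0
```

```bash
python3 - <<'E'
from h import *
from station import env
show()
c=env.capture("wrist");pickle.dump(c,open("pics/w1.pkl","wb"));cv2.imwrite("pics/w1.png",c["image"][:,:,::-1])
plan([((.406,.33,.118),Rt(.05,.73),10)])
E
```

```text
t 7.6 tcp [0.4088 0.3301 0.2299] yaw 0.049 alpha 0.728 j [-0.5   0.08 -0.71  2.17  1.16  0.9  -0.35] F [ 0.2 -0.3  0.1] grip 0.0856 0.0
10
--
{"delta_pos":[0.42, -0.01, 0.36],"turn":[0.0, 0.0, 0.0],"hand":1},
{"delta_pos":[0.42, -0.01, 0.37],"turn":[0.0, 0.0, 0.0],"hand":1},
{"delta_pos":[0.42, -0.02, 0.36],"turn":[0.0, 0.0, 0.0],"hand":1},
{"delta_pos":[0.42, -0.01, 0.37],"turn":[0.0, 0.0, 0.0],"hand":1},
{"delta_pos":[0.42, -0.02, 0.36],"turn":[0.01, 0.0, 0.0],"hand":1},
--
{"delta_pos":[0.42, -0.01, 0.37],"turn":[0.0, 0.0, 0.0],"hand":1},
{"delta_pos":[0.42, -0.01, 0.36],"turn":[0.01, 0.0, 0.0],"hand":1},
{"delta_pos":[0.42, -0.02, 0.37],"turn":[0.0, 0.0, 0.0],"hand":1},
{"delta_pos":[0.42, -0.01, 0.36],"turn":[0.01, 0.0, 0.01],"hand":1},
{"delta_pos":[0.42, -0.02, 0.37],"turn":[0.0, 0.01, 0.0],"hand":1},
```

View pics/w1.png

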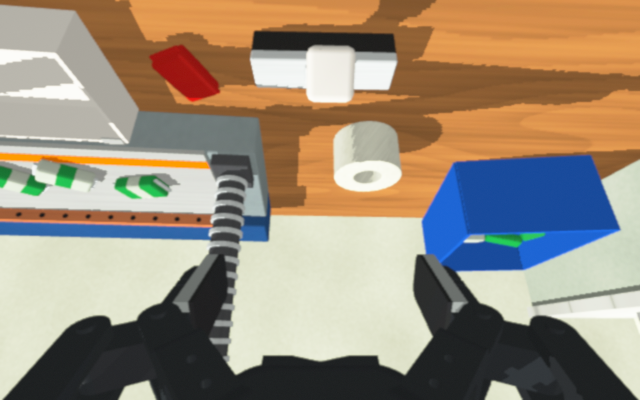

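Wrist view: the handle cap is at (330,75), end-on, in front of the head (250–396, 60). It sits centred between the open fingers. I'll check its lateral position.

```bash
python3 - <<'E'
from h import *
c=load("w1")
# cap (end of handle): centre ~148mm up slope => z .139
print("cap",ray(c,330,75,.139),"headL",ray(c,252,52,.036),"headR",ray(c,396,54,.036), ray(c,254,88,.036),ray(c,396,90,.036))
E
```

```text
cap [0.38196014 0.33374315 0.139     ] headL [0.46309647 0.27451646 0.036     ] headR [0.45902534 0.39805105 0.036     ] [0.50649971 0.27031539 0.036     ] [0.50228002 0.40965681 0.036     ]
```

Call:
move_arm([
  {"delta_pos":[0.42,0.01,0.36],"turn":[0,0,0],"hand":1},
  {"delta_pos":[0.42,0.01,0.36],"turn":[0,0,0],"hand":1},
  {"delta_pos":[0.42,0.01,0.36],"turn":[0,0,0.02],"hand":1},
  {"delta_pos":[0.42,0.01,0.36],"turn":[0,0,0.02],"hand":1},
  {"delta_pos":[0.42,0,0.36],"turn":[0,0,0.02],"hand":1},
])

```text
time_s: 8.15
eef_pos: [0.4081, 0.3299, 0.1744]
ee_rot: [0.409, -0.018, 0.912, 0.011]
wrist_force: [1.0, -0.7, 0.2]
grip_width: 0.0857
gripper_force: 0.0
```

Call:
move_arm([
  {"delta_pos":[0.42,0,0.36],"turn":[0,0,0.02],"hand":1},
  {"delta_pos":[0.42,0,0.36],"turn":[0,0,0],"hand":1},
  {"delta_pos":[0.42,0,0.36],"turn":[0,0,0],"hand":1},
  {"delta_pos":[0.42,0,0.36],"turn":[0,0,0],"hand":1},
  {"delta_pos":[0.42,0,0.36],"turn":[0,0,0],"hand":1},
])

```text
time_s: 8.65
eef_pos: [0.4071, 0.3302, 0.1191]
ee_rot: [0.409, -0.017, 0.912, 0.012]
wrist_force: [0.6, 0.9, -0.1]
grip_width: 0.0855
gripper_force: 0.0
```

```bash
python3 - <<'E'
from h import *
show()
plan([((.405,.3337,.118),Rt(.035,.73),2)])
E
```

```text
t 8.65 tcp [0.4071 0.3302 0.1191] yaw 0.041 alpha 0.728 j [-0.61  0.34 -0.67  2.29  1.5   0.96 -0.8 ] F [ 0.6  0.9 -0.1] grip 0.0855 0.0
2
--
{"delta_pos":[0.05, 0.09, -0.02],"turn":[0.04, 0.01, -0.01],"hand":1},
{"delta_pos":[0.06, 0.09, -0.02],"turn":[0.04, 0.0, -0.0],"hand":1},
```

Call:
move_arm([
  {"delta_pos":[0.05,0.1,-0.02],"turn":[0.04,0,0],"hand":1},
  {"delta_pos":[0.05,0.1,-0.02],"turn":[0.04,0,0],"hand":0.2},
  {"delta_pos":[0,0,0],"turn":[0,0,0],"hand":-0.3},
  {"delta_pos":[0,0,0],"turn":[0,0,0],"hand":-1},
  {"delta_pos":[0,0,0],"turn":[0,0,0],"hand":-1},
], squeeze=70)

```text
time_s: 9.15
eef_pos: [0.4052, 0.3347, 0.1192]
ee_rot: [0.409, -0.015, 0.912, 0.008]
wrist_force: [-0.0, -0.0, -0.3]
grip_width: 0.0285
gripper_force: 0.0
```

Call:
move_arm([
  {"delta_pos":[0,0,0],"turn":[0,0,0],"hand":-1},
  {"delta_pos":[0,0,0],"turn":[0,0,0],"hand":-1},
  {"delta_pos":[0,0,0],"turn":[0,0,0],"hand":-1},
  {"delta_pos":[0,0,0],"turn":[0,0,0],"hand":-1},
  {"delta_pos":[0,0,0],"turn":[0,0,0],"hand":-1},
])

```text
time_s: 9.65
eef_pos: [0.4052, 0.3346, 0.1192]
ee_rot: [0.41, -0.015, 0.912, 0.008]
wrist_force: [-3.2, -1.3, 5.7]
grip_width: 0.023
gripper_force: 70.1
```

```bash
python3 - <<'E'
from h import *
from station import env
show()
s=env.sense();print(repr(s["eef_pos"]),repr(s["ee_rot"]))
E
```

```text
t 9.65 tcp [0.4052 0.3346 0.1192] yaw 0.034 alpha 0.727 j [-0.62  0.35 -0.68  2.28  1.49  0.99 -0.8 ] F [-3.2 -1.3  5.7] grip 0.023 70.08667588233948
array([0.40523385, 0.33460714, 0.1191982 ]) array([ 0.40959196, -0.01523271,  0.91211069,  0.0075151 ])
```

```bash
cat >> h.py <<'E'
OFF=np.array([.083,-.1192])
def head(c,zb,psi,dp=0):
    "tool pose for head origin c=(x,y), bottom height zb, yaw psi, nose-up dp"
    a=.727-dp; h=OFF[0]*np.cos(dp)-OFF[1]*np.sin(dp); v=OFF[1]*np.cos(dp)+OFF[0]*np.sin(dp)
    return (np.array([c[0]-h*np.cos(psi),c[1]-h*np.sin(psi),zb-v]),Rt(psi,a))
def whead():
    p,R,s=cur();psi=np.arctan2(-R[0,1],R[1,1]);a=np.arcsin(-R[2,2]);dp=.727-a
    h=OFF[0]*np.cos(dp)-OFF[1]*np.sin(dp); v=OFF[1]*np.cos(dp)+OFF[0]*np.sin(dp)
    print("head",(p+np.array([h*np.cos(psi),h*np.sin(psi),v])).round(4),"psi",psi.round(3),"dp",dp.round(3),"j",s["joints"].round(2),"F",s["wrist_force"].round(1),"t",s["time_s"])
E
python3 - <<'E'
from h import *
whead()
plan([(*head((.48,.337),.10,.034),5),(*head((.50,.10),.105,.3,.2),15)],hand=-1)
E
```

```text
head [0.4882 0.3374 0.    ] psi 0.034 dp 0.0 j [-0.62  0.35 -0.68  2.28  1.49  0.99 -0.8 ] F [-3.2 -1.3  5.7] t 9.65
20
--
{"delta_pos":[-0.69, -0.0, -0.73],"turn":[0.0, 0.0, -0.0],"hand":-1},
{"delta_pos":[-0.69, -0.0, -0.72],"turn":[0.0, 0.0, -0.0],"hand":-1},
{"delta_pos":[-0.69, -0.0, -0.73],"turn":[0.0, 0.0, -0.0],"hand":-1},
{"delta_pos":[-0.7, -0.0, -0.72],"turn":[0.0, 0.0, -0.0],"hand":-1},
{"delta_pos":[-0.69, -0.0, -0.73],"turn":[0.01, 0.0, -0.01],"hand":-1},
--
{"delta_pos":[0.05, -0.88, 0.02],"turn":[-0.12, -0.11, -0.09],"hand":-1},
{"delta_pos":[0.06, -0.88, 0.0],"turn":[-0.12, -0.11, -0.09],"hand":-1},
{"delta_pos":[0.07, -0.88, -0.01],"turn":[-0.12, -0.11, -0.09],"hand":-1},
{"delta_pos":[0.08, -0.88, -0.03],"turn":[-0.12, -0.11, -0.09],"hand":-1},
{"delta_pos":[0.09, -0.88, -0.04],"turn":[-0.12, -0.11, -0.09],"hand":-1},
--
{"delta_pos":[0.09, -0.88, -0.05],"turn":[-0.12, -0.11, -0.09],"hand":-1},
{"delta_pos":[0.1, -0.88, -0.07],"turn":[-0.12, -0.11, -0.08],"hand":-1},
{"delta_pos":[0.11, -0.88, -0.08],"turn":[-0.12, -0.11, -0.09],"hand":-1},
{"delta_pos":[0.12, -0.87, -0.1],"turn":[-0.12, -0.11, -0.08],"hand":-1},
{"delta_pos":[0.13, -0.87, -0.11],"turn":[-0.12, -0.11, -0.09],"hand":-1},
--
{"delta_pos":[0.13, -0.87, -0.12],"turn":[-0.12, -0.11, -0.08],"hand":-1},
{"delta_pos":[0.14, -0.86, -0.14],"turn":[-0.12, -0.11, -0.09],"hand":-1},
{"delta_pos":[0.15, -0.86, -0.15],"turn":[-0.12, -0.11, -0.08],"hand":-1},
{"delta_pos":[0.15, -0.86, -0.17],"turn":[-0.12, -0.11, -0.09],"hand":-1},
{"delta_pos":[0.16, -0.85, -0.18],"turn":[-0.12, -0.12, -0.08],"hand":-1},
```

Call:
move_arm([
  {"delta_pos":[-0.7,0,-0.7],"turn":[0,0,0],"hand":-1},
  {"delta_pos":[-0.7,0,-0.7],"turn":[0,0,0],"hand":-1},
  {"delta_pos":[-0.7,0,-0.7],"turn":[0,0,0],"hand":-1},
  {"delta_pos":[-0.7,0,-0.7],"turn":[0,0,0],"hand":-1},
  {"delta_pos":[-0.7,0,-0.7],"turn":[0,0,0],"hand":-1},
])

```text
time_s: 10.15
eef_pos: [0.3985, 0.3336, 0.2162]
ee_rot: [0.407, -0.015, 0.913, 0.007]
wrist_force: [0.2, -0.1, -2.0]
grip_width: 0.0234
gripper_force: 69.5
```

```bash
python3 - <<'E'
from h import *
whead();show()
plan([(*head((.535,.12),.10,.3,.0),15)],hand=-1)
E
```

```text
head [0.4808 0.3364 0.0966] psi 0.034 dp -0.005 j [-0.53  0.11 -0.73  2.18  1.18  0.94 -0.42] F [ 0.2 -0.1 -2. ] t 10.15
t 10.15 tcp [0.3985 0.3336 0.2162] yaw 0.034 alpha 0.732 j [-0.53  0.11 -0.73  2.18  1.18  0.94 -0.42] F [ 0.2 -0.1 -2. ] grip 0.0234 69.51948881149292
15
--
{"delta_pos":[-0.12, -0.8, 0.11],"turn":[-0.11, -0.0, -0.1],"hand":-1},
{"delta_pos":[-0.11, -0.8, 0.1],"turn":[-0.11, -0.0, -0.1],"hand":-1},
{"delta_pos":[-0.1, -0.81, 0.09],"turn":[-0.11, -0.0, -0.1],"hand":-1},
{"delta_pos":[-0.09, -0.81, 0.08],"turn":[-0.11, -0.0, -0.1],"hand":-1},
{"delta_pos":[-0.08, -0.81, 0.07],"turn":[-0.11, -0.0, -0.1],"hand":-1},
--
{"delta_pos":[-0.07, -0.81, 0.06],"turn":[-0.11, -0.0, -0.1],"hand":-1},
{"delta_pos":[-0.06, -0.81, 0.05],"turn":[-0.11, -0.0, -0.1],"hand":-1},
{"delta_pos":[-0.05, -0.81, 0.04],"turn":[-0.11, -0.01, -0.1],"hand":-1},
{"delta_pos":[-0.04, -0.82, 0.03],"turn":[-0.11, -0.0, -0.1],"hand":-1},
{"delta_pos":[-0.03, -0.81, 0.02],"turn":[-0.11, -0.01, -0.1],"hand":-1},
--
{"delta_pos":[-0.02, -0.82, 0.01],"turn":[-0.11, -0.0, -0.1],"hand":-1},
{"delta_pos":[-0.01, -0.82, 0.0],"turn":[-0.11, -0.01, -0.1],"hand":-1},
{"delta_pos":[0.01, -0.81, -0.01],"turn":[-0.11, -0.0, -0.09],"hand":-1},
{"delta_pos":[0.01, -0.82, -0.02],"turn":[-0.11, -0.01, -0.1],"hand":-1},
{"delta_pos":[0.02, -0.81, -0.03],"turn":[-0.11, -0.0, -0.09],"hand":-1},
```

Call:
move_arm([
  {"delta_pos":[-0.12,-0.8,0.11],"turn":[-0.11,0,-0.1],"hand":-1},
  {"delta_pos":[-0.11,-0.8,0.1],"turn":[-0.11,0,-0.1],"hand":-1},
  {"delta_pos":[-0.1,-0.8,0.09],"turn":[-0.11,0,-0.1],"hand":-1},
  {"delta_pos":[-0.09,-0.8,0.08],"turn":[-0.11,0,-0.1],"hand":-1},
  {"delta_pos":[-0.08,-0.8,0.07],"turn":[-0.11,0,-0.1],"hand":-1},
])

```text
time_s: 10.65
eef_pos: [0.4174, 0.2539, 0.217]
ee_rot: [0.407, -0.056, 0.911, 0.025]
wrist_force: [0.4, -0.6, -2.4]
grip_width: 0.0233
gripper_force: 69.7
```

Call:
move_arm([
  {"delta_pos":[-0.07,-0.81,0.06],"turn":[-0.11,0,-0.1],"hand":-1},
  {"delta_pos":[-0.06,-0.81,0.05],"turn":[-0.11,0,-0.1],"hand":-1},
  {"delta_pos":[-0.05,-0.81,0.04],"turn":[-0.11,0,-0.1],"hand":-1},
  {"delta_pos":[-0.04,-0.81,0.03],"turn":[-0.11,0,-0.1],"hand":-1},
  {"delta_pos":[-0.03,-0.81,0.02],"turn":[-0.11,0,-0.1],"hand":-1},
])

```text
time_s: 11.15
eef_pos: [0.4363, 0.1747, 0.218]
ee_rot: [0.405, -0.097, 0.908, 0.043]
wrist_force: [0.2, -0.3, -1.9]
grip_width: 0.0231
gripper_force: 69.7
```

Call:
move_arm([
  {"delta_pos":[-0.02,-0.81,0.01],"turn":[-0.11,0,-0.1],"hand":-1},
  {"delta_pos":[-0.01,-0.81,0],"turn":[-0.11,0,-0.1],"hand":-1},
  {"delta_pos":[0,-0.81,-0.01],"turn":[-0.11,0,-0.1],"hand":-1},
  {"delta_pos":[0.01,-0.81,-0.02],"turn":[-0.11,0,-0.1],"hand":-1},
  {"delta_pos":[0.02,-0.81,-0.03],"turn":[-0.11,0,-0.1],"hand":-1},
])

```text
time_s: 11.65
eef_pos: [0.4677, 0.1117, 0.2105]
ee_rot: [0.399, -0.133, 0.906, 0.05]
wrist_force: [0.6, -0.3, -1.9]
grip_width: 0.0236
gripper_force: 69.7
```

```bash
python3 - <<'E'
from h import *
whead()
plan([(*head((.58,.11),.097,.3,.05),3),(*head((.737,.075),.095,.3,.2),12)],hand=-1)
E
```

```text
head [0.5456 0.1345 0.0901] psi 0.284 dp -0.015 j [-0.87 -0.3   0.5   2.49  1.19  0.2   0.43] F [ 0.6 -0.3 -1.9] t 11.65
15
--
{"delta_pos":[-0.22, -0.58, 0.22],"turn":[-0.06, -0.18, 0.01],"hand":-1},
{"delta_pos":[-0.21, -0.57, 0.22],"turn":[-0.06, -0.18, 0.0],"hand":-1},
{"delta_pos":[-0.21, -0.58, 0.21],"turn":[-0.07, -0.19, 0.01],"hand":-1},
{"delta_pos":[-0.27, -0.33, 0.44],"turn":[0.0, -0.1, -0.0],"hand":-1},
{"delta_pos":[-0.26, -0.33, 0.45],"turn":[0.0, -0.1, -0.0],"hand":-1},
--
{"delta_pos":[-0.26, -0.33, 0.45],"turn":[0.0, -0.1, -0.0],"hand":-1},
{"delta_pos":[-0.25, -0.33, 0.45],"turn":[0.0, -0.11, -0.0],"hand":-1},
{"delta_pos":[-0.25, -0.33, 0.46],"turn":[0.0, -0.1, -0.0],"hand":-1},
{"delta_pos":[-0.24, -0.33, 0.46],"turn":[0.0, -0.11, -0.0],"hand":-1},
{"delta_pos":[-0.23, -0.34, 0.46],"turn":[0.0, -0.1, -0.0],"hand":-1},
--
{"delta_pos":[-0.23, -0.33, 0.47],"turn":[0.0, -0.11, -0.0],"hand":-1},
{"delta_pos":[-0.22, -0.34, 0.47],"turn":[0.0, -0.1, -0.0],"hand":-1},
{"delta_pos":[-0.22, -0.33, 0.47],"turn":[0.0, -0.11, -0.0],"hand":-1},
{"delta_pos":[-0.21, -0.34, 0.48],"turn":[0.0, -0.1, -0.0],"hand":-1},
{"delta_pos":[-0.21, -0.33, 0.48],"turn":[0.0, -0.11, -0.0],"hand":-1},
```

Call:
move_arm([
  {"delta_pos":[-0.22,-0.58,0.22],"turn":[-0.06,0,0],"hand":-1},
  {"delta_pos":[-0.21,-0.58,0.22],"turn":[-0.06,0,0],"hand":-1},
  {"delta_pos":[-0.21,-0.58,0.22],"turn":[-0.06,-0.1,0],"hand":-1},
  {"delta_pos":[-0.27,-0.33,0.44],"turn":[0,-0.1,0],"hand":-1},
  {"delta_pos":[-0.27,-0.33,0.44],"turn":[0,-0.1,0],"hand":-1},
])

```text
time_s: 12.15
eef_pos: [0.5246, 0.0926, 0.2075]
ee_rot: [0.412, -0.131, 0.9, 0.05]
wrist_force: [-0.2, -0.8, -2.8]
grip_width: 0.0236
gripper_force: 69.8
```

```bash
python3 - <<'E'
from h import *
whead()
plan([(*head((.737,.075),.095,.3,.2),10)],hand=-1)
E
```

```text
head [0.6056 0.1161 0.0893] psi 0.282 dp 0.012 j [-1.35 -0.3   1.06  2.43  1.64  0.2   0.12] F [-0.2 -0.8 -2.8] t 12.15
10
--
{"delta_pos":[-0.26, -0.39, 0.4],"turn":[-0.02, -0.16, 0.0],"hand":-1},
{"delta_pos":[-0.25, -0.39, 0.4],"turn":[-0.02, -0.16, 0.0],"hand":-1},
{"delta_pos":[-0.24, -0.39, 0.41],"turn":[-0.02, -0.16, 0.0],"hand":-1},
{"delta_pos":[-0.23, -0.39, 0.41],"turn":[-0.02, -0.16, 0.0],"hand":-1},
{"delta_pos":[-0.23, -0.39, 0.41],"turn":[-0.02, -0.16, 0.01],"hand":-1},
--
{"delta_pos":[-0.22, -0.39, 0.42],"turn":[-0.02, -0.15, 0.0],"hand":-1},
{"delta_pos":[-0.21, -0.39, 0.42],"turn":[-0.02, -0.16, 0.01],"hand":-1},
{"delta_pos":[-0.2, -0.4, 0.43],"turn":[-0.02, -0.15, 0.0],"hand":-1},
{"delta_pos":[-0.2, -0.4, 0.43],"turn":[-0.03, -0.16, 0.01],"hand":-1},
{"delta_pos":[-0.19, -0.4, 0.42],"turn":[-0.02, -0.15, 0.0],"hand":-1},
```

```bash
cat > fit.py <<'E'
from h import *
from scipy.optimize import least_squares
import itertools
D=[([1.18128737,.31173212,.01398542,1.51305482,-.0044,1.3191778,-.02718],[.18724,-.51641,.24122],[-.00114399,.984907,.173079,-.000248]),
([.49,-.3,-.13,2.08,-.18,1.12,-1.16],[.3448,-.0883,.2724],[-.018,.991,-.006,.135]),
([-.35,-.16,-.39,2.21,.62,.64,.29],[.4354,.2069,.2447],[.329,.049,.942,.032]),
([-.5,.08,-.71,2.17,1.16,.9,-.35],[.4088,.3301,.2299],[.409,-.022,.912,.01]),
([-.62,.35,-.68,2.28,1.49,.99,-.8],[.4052,.3346,.1192],[.4096,-.0152,.9121,.0075]),
([-.53,.11,-.73,2.18,1.18,.94,-.42],[.3985,.3336,.2162],[.407,-.015,.913,.007]),
([-.87,-.3,.5,2.49,1.19,.2,.43],[.4677,.1117,.2105],[.399,-.133,.906,.05])]
s=cur()[2];D.append((s["joints"],s["eef_pos"],s["ee_rot"]))
T=[(np.array(q),np.array(p),Ro.from_quat([r[1],r[2],r[3],r[0]])) for q,p,r in D]
def rz(a):return Ro.from_euler("z",a)
def ry(a):return Ro.from_euler("y",a)
def fk(q,x,sg):
    # x: d1,d3,a3,d5,a5,a6,d7,o1,o7
    r=rz(sg[0]*q[0]+x[7])*ry(q[1]);p=np.array([0,0,x[0]])
    r=r*rz(sg[1]*q[2]);p=p+r.apply([x[2],0,x[1]])
    r=r*ry(q[3])*rz(sg[2]*q[4]) if False else r*ry(q[3])
    p=p+r.apply([x[4],0,0]);r=r*rz(sg[2]*q[4]);p=p+r.apply([0,0,x[3]])
    r=r*ry(q[5]);p=p+r.apply([x[5],0,0]);r=r*rz(sg[3]*q[6]+x[8]);p=p+r.apply([0,0,x[6]])
    return p,r
def res(x,sg):
    o=[]
    for q,p,r in T:
        a,b=fk(q,x,sg);o+=list(a-p)+list(.3*(b.inv()*r).as_rotvec())
    return np.array(o)
if __name__=="__main__":
    best=None
    for sg in itertools.product([-1,1],repeat=4):
      for o7 in(1.57,-1.57):
        f=least_squares(res,[.3,.3,0,.3,0,.05,.25,0,o7],args=(sg,))
        if best is None or f.cost<best[0].cost: best=(f,sg)
    f,sg=best;print(sg,f.x.round(4),"rms",np.sqrt(2*f.cost/f.fun.size));pickle.dump((f.x,sg),open("kin.pkl","wb"))
    print(np.abs(f.fun).max())
E
python3 fit.py
```

```text
(-1, -1, -1, -1) [ 2.6320e-01  4.6310e-01 -6.0000e-04  4.2130e-01 -5.0000e-04  4.7000e-03
  3.5770e-01 -2.1400e-02  1.5543e+00] rms 0.0033545270315240763
0.007727848523905789
```

```bash
cat > ik.py <<'E'
from h import *
from fit import fk,rz,ry
X,SG=pickle.load(open("kin.pkl","rb"))
LO=np.array([-2.7,-.3,-1.27,.12,-1.44,.2,-3.05]);HI=np.array([2.7,1.91,1.3,2.57,4.58,2.03,3.05])
def iks(p,R,n=72):
    d1,l1,_,l2,_,_,l3,o1,o7=X
    w=p-l3*R[:,2]-[0,0,d1];d=np.linalg.norm(w);u=w/d
    if d>l1+l2:return []
    c4=(d*d-l1*l1-l2*l2)/(2*l1*l2);
    if c4<-1:return []
    q4=np.arccos(c4);cb=(l1*l1+d*d-l2*l2)/(2*l1*d);b=np.arccos(cb)
    e1=np.cross(u,[0,0,1]);e1/=np.linalg.norm(e1);e2=np.cross(e1,u)
    out=[]
    for th in np.linspace(-np.pi,np.pi,n,endpoint=False):
        e=l1*(cb*u+np.sin(b)*(np.cos(th)*e2+np.sin(th)*e1));en=e/l1
        for s in(1,-1):
            q2=s*np.arccos(en[2]);a=np.arctan2(s*en[1],s*en[0]);q1=-(a-o1)
            r=rz(a)*ry(q2);f=r.inv().apply((w-e)/l2)
            q3=-np.arctan2(f[1],f[0]);r=r*rz(-q3)*ry(q4)
            t=r.inv().apply(R[:,2]);q6=np.arccos(t[2]);q5=-np.arctan2(t[1],t[0])
            r=r*rz(-q5)*ry(q6);m=r.inv().as_matrix()@R;q7=-(np.arctan2(m[1,0],m[0,0])-o7)
            q=np.array([q1,q2,q3,q4,q5,q6,q7])
            q[[0,2,6]]=(q[[0,2,6]]+np.pi)%(2*np.pi)-np.pi
            if q[4]<-1.57:q[4]+=2*np.pi
            out.append((th,np.minimum(q-LO,HI-q).min(),q))
    return out
def rep(name,p,R):
    L=[o for o in iks(np.asarray(p),R) if o[1]>0]
    L.sort(key=lambda o:o[0])
    if not L: print(name,"none");return
    for sgn in(1,-1):
        M=[o for o in L if np.sign(o[0] or 1)==sgn]
        if M:
            b=max(M,key=lambda o:o[1]);print(name,"th[%.2f %.2f]"%(M[0][0],M[-1][0]),"best th %.2f m %.2f"%b[:2],b[2].round(2))
E
python3 - <<'E'
from ik import *
p,R,s=cur();rep("now",p,R)
for psi,ys,ye in((.3,.075,.03),(.15,.075,.05),(0,.07,.07),(-.25,-.1,-.06),(0,-.08,-.08)):
  for dp in(0,-.2,.2):
    rep(f"deep{psi} dp{dp}",*head((.737,ys),.062,psi,dp)); rep(f"end {psi} dp{dp}",*head((.575,ye),.062,psi,dp))
E
```

```text
now none
deep0.3 dp0 th[0.52 0.52] best th 0.52 m 0.00 [ 1.05  0.51 -1.25  2.12  1.61  0.2   0.42]
deep0.3 dp0 th[-0.52 -0.35] best th -0.52 m 0.04 [-0.96  0.51  1.25  2.12  4.54  0.75 -2.96]
end 0.3 dp0 none
deep0.3 dp-0.2 th[0.00 0.52] best th 0.00 m 0.22 [-0.01  0.27  0.    1.88 -0.47  0.42  2.24]
deep0.3 dp-0.2 th[-0.61 -0.09] best th -0.35 m 0.37 [-0.75  0.4   0.93  1.88 -1.04  0.62  2.67]
end 0.3 dp-0.2 th[0.00 0.35] best th 0.00 m 0.25 [ 0.14 -0.05  0.    2.24 -0.66  0.45  2.55]
end 0.3 dp-0.2 th[-0.26 -0.09] best th -0.09 m 0.21 [ 1.11 -0.09 -0.92  2.24 -0.81  0.5   2.68]
deep0.3 dp0.2 th[0.00 0.61] best th 0.00 m 0.25 [ 0.12  0.29  0.    2.32  3.85  0.6  -1.98]
deep0.3 dp0.2 th[-0.70 -0.09] best th -0.44 m 0.25 [-0.76  0.5   1.04  2.32  4.04  0.9  -2.4 ]
end 0.3 dp0.2 none
deep0.15 dp0 th[0.35 0.44] best th 0.44 m 0.07 [ 0.91  0.44 -1.2   2.15  1.81  0.33 -0.01]
deep0.15 dp0 th[-0.35 -0.17] best th -0.26 m 0.09 [-0.87  0.31  0.92  2.15  4.46  0.31 -2.96]
end 0.15 dp0 th[-0.26 -0.09] best th -0.17 m 0.06 [ 0.86 -0.2  -0.78  2.51  4.46  0.3  -2.83]
deep0.15 dp-0.2 th[0.00 0.52
[... 2504 characters left out ...]
32 -0.11  0.    2.49  4.52  0.26 -2.73]
end 0 dp0 th[-0.26 -0.09] best th -0.09 m 0.03 [ 0.93 -0.14 -0.57  2.49  4.55  0.34 -2.78]
deep0 dp-0.2 th[0.00 0.52] best th 0.35 m 0.22 [ 0.91  0.39 -0.95  1.89  0.62  0.42  1.19]
deep0 dp-0.2 th[-0.61 -0.09] best th -0.35 m 0.35 [-0.62  0.39  0.95  1.89 -0.96  0.55  2.5 ]
end 0 dp-0.2 th[0.00 0.35] best th 0.00 m 0.16 [ 0.24 -0.07  0.    2.25 -0.45  0.36  2.19]
end 0 dp-0.2 th[-0.35 -0.09] best th -0.09 m 0.20 [ 1.1  -0.1  -0.82  2.25 -0.66  0.4   2.38]
deep0 dp0.2 th[0.00 0.61] best th 0.00 m 0.22 [ 0.22  0.27  0.    2.35  3.55  0.55 -1.81]
deep0 dp0.2 th[-0.61 -0.09] best th -0.44 m 0.22 [-0.68  0.49  1.07  2.35  3.88  0.79 -2.38]
end 0 dp0.2 none
```

```bash
python3 - <<'E'
from ik import *
def br(p,R):
    L=[o for o in iks(p,R) if o[1]>0 and abs(o[2][4]-1.6)<1.6]
    return max(L,key=lambda o:o[1]) if L else None
for y in(.12,.06,-.1):
 for psi in(.1,0,-.15,-.3):
  print("y",y,"psi",psi)
  for x,z,dp in((.50,.1,-.3),(.54,.1,-.3),(.60,.1,-.15),(.60,.1,0),(.66,.095,0),(.72,.095,0),(.72,.062,0),(.65,.063,-.1),(.58,.065,-.2)):
    b=br(*head((x,y),z,psi,dp)); print("  ",x,z,dp, (b[1].round(2),b[0].round(2),b[2].round(2)) if b else None)
E
```

```text
y 0.12 psi 0.1
   0.5 0.1 -0.3 (np.float64(0.09), np.float64(0.0), array([-0.36, -0.21,  0.  ,  2.2 ,  0.21,  0.63,  1.17]))
   0.54 0.1 -0.3 (np.float64(0.18), np.float64(0.0), array([-0.32, -0.12, -0.  ,  2.13,  0.18,  0.61,  1.23]))
   0.6 0.1 -0.15 (np.float64(0.19), np.float64(0.09), array([-1.05, -0.11,  0.69,  2.2 ,  0.56,  0.39,  0.89]))
   0.6 0.1 0 (np.float64(0.1), np.float64(0.17), array([-1.23, -0.2 ,  0.79,  2.39,  1.43,  0.34,  0.02]))
   0.66 0.095 0 None
   0.72 0.095 0 (np.float64(0.14), np.float64(0.26), array([ 0.75,  0.26, -1.13,  2.14,  1.54,  0.34,  0.04]))
   0.72 0.062 0 (np.float64(0.15), np.float64(0.35), array([ 0.71,  0.36, -1.12,  2.18,  1.8 ,  0.42, -0.19]))
   0.65 0.063 -0.1 (np.float64(0.04), np.float64(0.17), array([ 0.86,  0.16, -1.23,  2.21,  1.16,  0.3 ,  0.34]))
   0.58 0.065 -0.2 (np.float64(0.18), np.float64(0.09), array([-1.32, -0.09,  0.96,  2.23,  0.57,  0.38,  0.87]))
y 0.12 psi 0
   0.5 0.1 -0.3 (np.float64(0.11), np.float64(0.0), array([-0.44, -0.19,  0.  ,  2.19,  0.34,  0.67,  0.92]))
   0.54 0.1 -0.3 (np.float64(0.2), np.float64(0.0),
[... 8855 characters left out ...]
.68,  2.2 ,  0.65,  0.42,  0.75]))
   0.6 0.1 0 (np.float64(0.12), np.float64(0.09), array([-0.56, -0.15,  0.48,  2.39,  1.37,  0.32, -0.  ]))
   0.66 0.095 0 (np.float64(0.03), np.float64(0.0), array([-0.03,  0.01,  0.  ,  2.27,  1.39,  0.23, -0.04]))
   0.72 0.095 0 (np.float64(0.19), np.float64(0.17), array([ 0.77,  0.2 , -0.89,  2.13,  1.49,  0.39, -0.07]))
   0.72 0.062 0 (np.float64(0.27), np.float64(0.26), array([ 0.79,  0.3 , -0.94,  2.17,  1.73,  0.47, -0.28]))
   0.65 0.063 -0.1 (np.float64(0.1), np.float64(0.09), array([ 0.84,  0.1 , -0.89,  2.21,  1.11,  0.3 ,  0.28]))
   0.58 0.065 -0.2 (np.float64(0.2), np.float64(0.09), array([-0.92, -0.09,  0.91,  2.23,  0.62,  0.4 ,  0.78]))
```

```bash
python3 - <<'E'
from h import *
whead()
plan([(*head((.60,.12),.097,-.15,-.05),10)],hand=-1)
E
```

```text
head [0.6056 0.1161 0.0893] psi 0.282 dp 0.012 j [-1.35 -0.3   1.06  2.43  1.64  0.2   0.12] F [-0.2 -0.8 -2.8] t 12.15
10
--
{"delta_pos":[-0.08, 0.19, -0.01],"turn":[0.25, 0.05, 0.26],"hand":-1},
{"delta_pos":[-0.08, 0.19, -0.01],"turn":[0.25, 0.05, 0.25],"hand":-1},
{"delta_pos":[-0.07, 0.19, -0.02],"turn":[0.26, 0.05, 0.25],"hand":-1},
{"delta_pos":[-0.07, 0.19, -0.02],"turn":[0.25, 0.06, 0.26],"hand":-1},
{"delta_pos":[-0.06, 0.19, -0.03],"turn":[0.26, 0.05, 0.25],"hand":-1},
--
{"delta_pos":[-0.05, 0.19, -0.04],"turn":[0.25, 0.06, 0.26],"hand":-1},
{"delta_pos":[-0.05, 0.2, -0.04],"turn":[0.26, 0.05, 0.25],"hand":-1},
{"delta_pos":[-0.04, 0.19, -0.05],"turn":[0.25, 0.06, 0.26],"hand":-1},
{"delta_pos":[-0.04, 0.2, -0.05],"turn":[0.26, 0.05, 0.25],"hand":-1},
{"delta_pos":[-0.03, 0.19, -0.06],"turn":[0.25, 0.06, 0.26],"hand":-1},
```

Call:
move_arm([
  {"delta_pos":[-0.08,0.19,-0.01],"turn":[0.25,0.05,0.25],"hand":-1},
  {"delta_pos":[-0.08,0.19,-0.01],"turn":[0.25,0.05,0.25],"hand":-1},
  {"delta_pos":[-0.07,0.19,-0.02],"turn":[0.25,0.05,0.25],"hand":-1},
  {"delta_pos":[-0.07,0.19,-0.02],"turn":[0.25,0.05,0.25],"hand":-1},
  {"delta_pos":[-0.06,0.19,-0.03],"turn":[0.25,0.05,0.25],"hand":-1},
])

```text
time_s: 12.65
eef_pos: [0.5235, 0.1123, 0.2138]
ee_rot: [0.402, -0.033, 0.915, 0.011]
wrist_force: [0.1, 0.7, -3.0]
grip_width: 0.0234
gripper_force: 70.2
```

Call:
move_arm([
  {"delta_pos":[-0.05,0.19,-0.04],"turn":[0.25,0.05,0.25],"hand":-1},
  {"delta_pos":[-0.05,0.19,-0.04],"turn":[0.25,0.05,0.25],"hand":-1},
  {"delta_pos":[-0.04,0.19,-0.05],"turn":[0.25,0.05,0.25],"hand":-1},
  {"delta_pos":[-0.04,0.19,-0.05],"turn":[0.25,0.05,0.25],"hand":-1},
  {"delta_pos":[-0.03,0.19,-0.06],"turn":[0.25,0.05,0.25],"hand":-1},
])

```text
time_s: 13.15
eef_pos: [0.5233, 0.1313, 0.2203]
ee_rot: [0.387, 0.066, 0.919, -0.028]
wrist_force: [0.7, 0.7, -2.7]
grip_width: 0.0231
gripper_force: 70.2
```

```bash
python3 - <<'E'
from h import *
whead()
plan([(*head((.71,.13),.098,-.15,.0),10),(*head((.69,.21),.098,-.15,.0),5)],hand=-1)
E
```

```text
head [0.5999 0.1202 0.0973] psi -0.144 dp -0.046 j [-1.46 -0.07  0.84  2.28  1.18  0.62 -0.09] F [ 0.7  0.7 -2.7] t 13.15
15
--
{"delta_pos":[-0.35, 0.13, 0.38],"turn":[0.0, -0.04, 0.0],"hand":-1},
{"delta_pos":[-0.34, 0.13, 0.38],"turn":[0.0, -0.04, 0.0],"hand":-1},
{"delta_pos":[-0.34, 0.13, 0.38],"turn":[0.0, -0.04, 0.0],"hand":-1},
{"delta_pos":[-0.34, 0.13, 0.38],"turn":[0.01, -0.04, 0.01],"hand":-1},
{"delta_pos":[-0.34, 0.13, 0.38],"turn":[0.0, -0.04, 0.0],"hand":-1},
--
{"delta_pos":[-0.34, 0.13, 0.38],"turn":[0.01, -0.04, 0.01],"hand":-1},
{"delta_pos":[-0.33, 0.13, 0.38],"turn":[0.0, -0.04, 0.0],"hand":-1},
{"delta_pos":[-0.33, 0.13, 0.39],"turn":[0.01, -0.04, 0.01],"hand":-1},
{"delta_pos":[-0.33, 0.14, 0.39],"turn":[0.0, -0.03, 0.0],"hand":-1},
{"delta_pos":[-0.33, 0.13, 0.38],"turn":[0.01, -0.04, 0.01],"hand":-1},
--
{"delta_pos":[0.21, 0.76, -0.24],"turn":[-0.0, 0.0, -0.0],"hand":-1},
{"delta_pos":[0.21, 0.76, -0.24],"turn":[-0.0, 0.0, -0.0],"hand":-1},
{"delta_pos":[0.21, 0.76, -0.23],"turn":[-0.0, 0.0, -0.0],"hand":-1},
{"delta_pos":[0.21, 0.76, -0.24],"turn":[-0.0, 0.0, -0.0],"hand":-1},
{"delta_pos":[0.22, 0.77, -0.23],"turn":[-0.0, 0.0, -0.0],"hand":-1},
```

```bash
python3 - <<'E'
from ik import *
def br(p,R):
    L=[o for o in iks(p,R) if o[1]>0 and abs(o[2][4]-1.6)<1.9]
    return max(L,key=lambda o:o[1]) if L else None
for psi in(0,.1,.2):
  print("psi",psi)
  for x,y,z,dp in((.715,.085,.095,.05),(.715,.085,.095,-.1),(.715,.085,.062,0),(.715,.085,.063,-.1),(.69,.08,.065,-.15),(.66,.07,.066,-.25),(.62,.055,.066,-.25),(.58,.045,.066,-.25)):
    b=br(*head((x,y),z,psi,dp)); print("  ",x,z,dp, (b[1].round(2),b[0].round(2),b[2].round(2).tolist()) if b else None)
E
```

```text
psi 0
   0.715 0.095 0.05 (np.float64(0.15), np.float64(0.17), [0.64, 0.19, -0.98, 2.22, 1.81, 0.35, -0.34])
   0.715 0.095 -0.1 (np.float64(0.18), np.float64(0.17), [0.55, 0.2, -0.88, 2.03, 0.95, 0.38, 0.53])
   0.715 0.062 0 (np.float64(0.22), np.float64(0.26), [0.62, 0.29, -1.0, 2.19, 1.77, 0.42, -0.27])
   0.715 0.063 -0.1 (np.float64(0.21), np.float64(0.26), [0.6, 0.29, -0.96, 2.07, 1.26, 0.41, 0.25])
   0.69 0.065 -0.15 (np.float64(0.2), np.float64(0.26), [0.71, 0.27, -1.07, 2.06, 1.05, 0.44, 0.45])
   0.66 0.066 -0.25 (np.float64(0.29), np.float64(0.17), [0.62, 0.19, -0.91, 2.01, 0.59, 0.49, 0.89])
   0.62 0.066 -0.25 (np.float64(0.22), np.float64(0.0), [-0.17, 0.04, 0.0, 2.1, 0.2, 0.42, 1.24])
   0.58 0.066 -0.25 (np.float64(0.22), np.float64(0.0), [-0.16, -0.05, 0.0, 2.19, 0.19, 0.42, 1.27])
psi 0.1
   0.715 0.095 0.05 (np.float64(0.05), np.float64(0.26), [0.93, 0.25, -1.22, 2.23, 1.92, 0.28, -0.29])
   0.715 0.095 -0.1 (np.float64(0.15), np.float64(0.26), [0.82, 0.26, -1.12, 2.04, 0.92, 0.35, 0.71])
   0.715 0.062 0 (np.float64(0.1), np.float64(0.35), [0.85, 0.35, -1.17, 2.
[... 566 characters left out ...]
 0.715 0.095 -0.1 (np.float64(0.08), np.float64(0.26), [0.89, 0.26, -1.11, 2.04, 0.6, 0.28, 1.14])
   0.715 0.062 0 (np.float64(0.01), np.float64(0.35), [0.94, 0.35, -1.16, 2.2, 1.9, 0.21, -0.1])
   0.715 0.063 -0.1 (np.float64(0.07), np.float64(0.35), [0.88, 0.35, -1.13, 2.08, 1.04, 0.27, 0.74])
   0.69 0.065 -0.15 (np.float64(0.09), np.float64(0.26), [0.87, 0.26, -1.08, 2.07, 0.6, 0.29, 1.14])
   0.66 0.066 -0.25 (np.float64(0.23), np.float64(0.17), [0.75, 0.19, -0.91, 2.01, 0.22, 0.43, 1.5])
   0.62 0.066 -0.25 (np.float64(0.23), np.float64(0.0), [-0.04, 0.04, 0.0, 2.1, -0.25, 0.43, 1.94])
   0.58 0.066 -0.25 (np.float64(0.23), np.float64(0.0), [-0.01, -0.04, 0.0, 2.19, -0.29, 0.43, 2.0])
```

```bash
python3 - <<'E'
from h import *
plan([(*head((.72,.09),.097,-.02,.0),10)],hand=-1)
E
```

```text
10
--
{"delta_pos":[-0.4, -0.11, 0.44],"turn":[-0.08, -0.04, -0.07],"hand":-1},
{"delta_pos":[-0.39, -0.12, 0.44],"turn":[-0.08, -0.04, -0.07],"hand":-1},
{"delta_pos":[-0.39, -0.13, 0.44],"turn":[-0.07, -0.04, -0.07],"hand":-1},
{"delta_pos":[-0.39, -0.14, 0.44],"turn":[-0.08, -0.04, -0.07],"hand":-1},
{"delta_pos":[-0.39, -0.14, 0.44],"turn":[-0.07, -0.04, -0.07],"hand":-1},
--
{"delta_pos":[-0.38, -0.15, 0.44],"turn":[-0.08, -0.04, -0.07],"hand":-1},
{"delta_pos":[-0.38, -0.16, 0.44],"turn":[-0.07, -0.04, -0.07],"hand":-1},
{"delta_pos":[-0.38, -0.17, 0.44],"turn":[-0.08, -0.03, -0.07],"hand":-1},
{"delta_pos":[-0.37, -0.17, 0.44],"turn":[-0.07, -0.04, -0.07],"hand":-1},
{"delta_pos":[-0.37, -0.18, 0.44],"turn":[-0.08, -0.03, -0.07],"hand":-1},
```

Call:
move_arm([
  {"delta_pos":[-0.4,-0.11,0.44],"turn":[-0.08,-0.04,-0.07],"hand":-1},
  {"delta_pos":[-0.39,-0.12,0.44],"turn":[-0.08,-0.04,-0.07],"hand":-1},
  {"delta_pos":[-0.39,-0.13,0.44],"turn":[-0.07,-0.04,-0.07],"hand":-1},
  {"delta_pos":[-0.39,-0.14,0.44],"turn":[-0.08,-0.04,-0.07],"hand":-1},
  {"delta_pos":[-0.39,-0.14,0.44],"turn":[-0.07,-0.04,-0.07],"hand":-1},
])

```text
time_s: 13.65
eef_pos: [0.5808, 0.1115, 0.2183]
ee_rot: [0.399, 0.036, 0.916, -0.016]
wrist_force: [0.6, -0.6, -2.6]
grip_width: 0.0229
gripper_force: 70.1
```

```bash
python3 - <<'E'
from h import *
from station import env
whead()
plan([(*head((.72,.09),.097,-.02,.0),5)],hand=-1)
c=env.capture("scene");pickle.dump(c,open("pics/s1.pkl","wb"));cv2.imwrite("pics/s1.png",cv2.resize(c["image"][120:380,190:470],None,fx=2.2,fy=2.2)[:,:,::-1])
E
```

```text
head [0.6609 0.1052 0.0973] psi -0.079 dp -0.022 j [-1.36  0.04  0.97  2.23  1.19  0.34  0.04] F [ 0.6 -0.6 -2.6] t 13.65
5
--
{"delta_pos":[-0.38, -0.15, 0.44],"turn":[-0.07, -0.04, -0.07],"hand":-1},
{"delta_pos":[-0.37, -0.16, 0.44],"turn":[-0.07, -0.04, -0.07],"hand":-1},
{"delta_pos":[-0.37, -0.17, 0.43],"turn":[-0.07, -0.03, -0.07],"hand":-1},
{"delta_pos":[-0.37, -0.17, 0.44],"turn":[-0.08, -0.04, -0.06],"hand":-1},
{"delta_pos":[-0.36, -0.19, 0.43],"turn":[-0.07, -0.03, -0.07],"hand":-1},
```

View pics/s1.png

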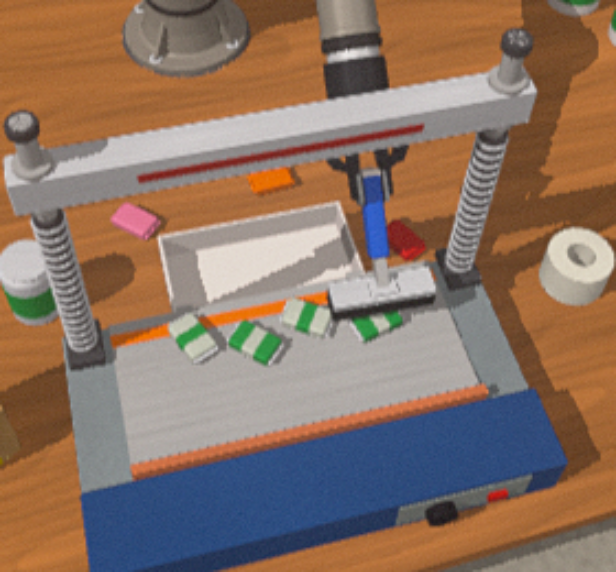

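Step check: the head (388,290 in the enlarged view) hovers over the left bar, clear of the jaw. The elbow has swung to the wrong side, so I'll back out, fold in to re-centre it, and re-enter.

```bash
python3 - <<'E'
from ik import *
plan([(*head((.60,.10),.104,-.12,-.1),4),(*head((.48,.09),.11,-.15,-.3),8)],hand=-1)
for x in(.5,.48,.46,.44): rep(str(x),*head((x,.09),.11,-.15,-.3))
E
```

```text
12
--
{"delta_pos":[0.33, -0.07, -0.58],"turn":[0.05, 0.17, 0.06],"hand":-1},
{"delta_pos":[0.34, -0.08, -0.57],"turn":[0.06, 0.17, 0.06],"hand":-1},
{"delta_pos":[0.36, -0.08, -0.56],"turn":[0.05, 0.16, 0.05],"hand":-1},
{"delta_pos":[0.36, -0.09, -0.56],"turn":[0.06, 0.17, 0.06],"hand":-1},
{"delta_pos":[0.35, -0.14, -0.47],"turn":[0.02, 0.21, 0.02],"hand":-1},
--
{"delta_pos":[0.36, -0.15, -0.46],"turn":[0.02, 0.21, 0.03],"hand":-1},
{"delta_pos":[0.37, -0.15, -0.45],"turn":[0.02, 0.21, 0.02],"hand":-1},
{"delta_pos":[0.38, -0.15, -0.44],"turn":[0.02, 0.21, 0.03],"hand":-1},
{"delta_pos":[0.39, -0.15, -0.43],"turn":[0.02, 0.21, 0.02],"hand":-1},
{"delta_pos":[0.4, -0.15, -0.41],"turn":[0.02, 0.2, 0.03],"hand":-1},
--
{"delta_pos":[0.41, -0.16, -0.41],"turn":[0.01, 0.21, 0.02],"hand":-1},
{"delta_pos":[0.41, -0.16, -0.39],"turn":[0.02, 0.2, 0.03],"hand":-1},
0.5 th[0.00 0.26] best th 0.00 m 0.11 [-0.45 -0.19  0.    2.16  0.43  0.75  0.73]
0.5 th[-0.26 -0.09] best th -0.09 m 0.10 [-0.08 -0.2  -0.32  2.16  0.31  0.72  0.84]
0.48 th[0.00 0.17] best th 0.00 m 0.07 [-0.48 -0.23  0.    2.19  0.44  0.77  0.7 ]
0.48 th[-0.17 -0.09] best th -0.09 m 0.06 [-0.17 -0.24 -0.25  2.19  0.32  0.74  0.81]
0.46 th[0.00 0.09] best th 0.00 m 0.02 [-0.51 -0.28  0.    2.22  0.45  0.8   0.66]
0.46 th[-0.09 -0.09] best th -0.09 m 0.01 [-0.25 -0.29 -0.21  2.22  0.34  0.77  0.77]
0.44 none
```

Call:
move_arm([
  {"delta_pos":[0.33,-0.07,-0.58],"turn":[0.05,0.17,0.06],"hand":-1},
  {"delta_pos":[0.34,-0.08,-0.58],"turn":[0.05,0.17,0.06],"hand":-1},
  {"delta_pos":[0.36,-0.08,-0.57],"turn":[0.05,0.17,0.06],"hand":-1},
  {"delta_pos":[0.36,-0.08,-0.57],"turn":[0.05,0.17,0.06],"hand":-1},
  {"delta_pos":[0.35,-0.14,-0.47],"turn":[0.02,0.21,0.02],"hand":-1},
])

```text
time_s: 14.2
eef_pos: [0.5152, 0.1093, 0.2332]
ee_rot: [0.349, 0.057, 0.935, -0.019]
wrist_force: [-0.0, -0.3, -2.2]
grip_width: 0.0232
gripper_force: 70.1
```

Call:
move_arm([
  {"delta_pos":[0.36,-0.15,-0.47],"turn":[0.02,0.21,0.02],"hand":-1},
  {"delta_pos":[0.37,-0.15,-0.47],"turn":[0.02,0.21,0.02],"hand":-1},
  {"delta_pos":[0.38,-0.15,-0.46],"turn":[0.02,0.21,0.02],"hand":-1},
  {"delta_pos":[0.4,-0.15,-0.45],"turn":[0.02,0.21,0.02],"hand":-1},
  {"delta_pos":[0.41,-0.15,-0.45],"turn":[0.02,0.21,0.02],"hand":-1},
])

```text
time_s: 14.7
eef_pos: [0.4552, 0.1016, 0.2456]
ee_rot: [0.289, 0.066, 0.955, -0.019]
wrist_force: [-0.3, 1.0, -2.2]
grip_width: 0.0234
gripper_force: 70.1
```

Call:
move_arm([
  {"delta_pos":[0.42,-0.15,-0.44],"turn":[0.02,0.21,0.02],"hand":-1},
  {"delta_pos":[0.42,-0.15,-0.43],"turn":[0.02,0.21,0.02],"hand":-1},
  {"delta_pos":[0.42,-0.1,-0.42],"turn":[0,0,0],"hand":-1},
  {"delta_pos":[0.42,-0.1,-0.42],"turn":[0,0,0],"hand":-1},
  {"delta_pos":[0.2,0,-0.2],"turn":[0,0,0],"hand":-1},
])

```text
time_s: 15.2
eef_pos: [0.4039, 0.0989, 0.2577]
ee_rot: [0.265, 0.069, 0.961, -0.019]
wrist_force: [1.2, -1.4, -2.3]
grip_width: 0.023
gripper_force: 70.2
```

```bash
python3 - <<'E'
from ik import *
whead()
plan([(*head((.60,.10),.10,-.2,-.15),8),(*head((.72,.09),.097,-.1,0),8)],hand=-1)
E
```

```text
head [0.4468 0.0926 0.119 ] psi -0.144 dp -0.305 j [-0.62 -0.3   0.04  2.21  0.48  0.87  0.59] F [ 1.2 -1.4 -2.3] t 15.2
16
--
{"delta_pos":[-0.61, 0.21, 0.56],"turn":[0.03, -0.16, 0.05],"hand":-1},
{"delta_pos":[-0.6, 0.21, 0.57],"turn":[0.03, -0.16, 0.05],"hand":-1},
{"delta_pos":[-0.58, 0.22, 0.59],"turn":[0.03, -0.16, 0.05],"hand":-1},
{"delta_pos":[-0.57, 0.22, 0.59],"turn":[0.03, -0.16, 0.05],"hand":-1},
{"delta_pos":[-0.56, 0.23, 0.61],"turn":[0.04, -0.16, 0.05],"hand":-1},
--
{"delta_pos":[-0.54, 0.23, 0.61],"turn":[0.03, -0.16, 0.04],"hand":-1},
{"delta_pos":[-0.53, 0.24, 0.62],"turn":[0.04, -0.17, 0.05],"hand":-1},
{"delta_pos":[-0.52, 0.24, 0.64],"turn":[0.03, -0.16, 0.04],"hand":-1},
{"delta_pos":[-0.43, 0.04, 0.47],"turn":[-0.07, -0.16, -0.07],"hand":-1},
{"delta_pos":[-0.42, 0.03, 0.48],"turn":[-0.07, -0.16, -0.08],"hand":-1},
--
{"delta_pos":[-0.41, 0.02, 0.49],"turn":[-0.07, -0.16, -0.07],"hand":-1},
{"delta_pos":[-0.41, 0.01, 0.5],"turn":[-0.07, -0.15, -0.08],"hand":-1},
{"delta_pos":[-0.39, 0.0, 0.5],"turn":[-0.07, -0.16, -0.07],"hand":-1},
{"delta_pos":[-0.39, -0.0, 0.51],"turn":[-0.08, -0.15, -0.07],"hand":-1},
{"delta_pos":[-0.38, -0.01, 0.52],"turn":[-0.07, -0.16, -0.08],"hand":-1},
--
{"delta_pos":[-0.36, -0.02, 0.53],"turn":[-0.08, -0.15, -0.08],"hand":-1},
```

Call:
move_arm([
  {"delta_pos":[-0.61,0.21,0.56],"turn":[0.03,-0.16,0.05],"hand":-1},
  {"delta_pos":[-0.6,0.21,0.57],"turn":[0.03,-0.16,0.05],"hand":-1},
  {"delta_pos":[-0.58,0.22,0.58],"turn":[0.03,-0.16,0.05],"hand":-1},
  {"delta_pos":[-0.57,0.22,0.59],"turn":[0.03,-0.16,0.05],"hand":-1},
  {"delta_pos":[-0.56,0.23,0.6],"turn":[0.03,-0.16,0.05],"hand":-1},
])

```text
time_s: 15.7
eef_pos: [0.4882, 0.1076, 0.2409]
ee_rot: [0.311, 0.086, 0.946, -0.027]
wrist_force: [-0.2, 0.3, -2.4]
grip_width: 0.0234
gripper_force: 70.1
```

Call:
move_arm([
  {"delta_pos":[-0.54,0.23,0.61],"turn":[0.03,-0.16,0.05],"hand":-1},
  {"delta_pos":[-0.53,0.24,0.62],"turn":[0.04,-0.16,0.05],"hand":-1},
  {"delta_pos":[-0.52,0.24,0.64],"turn":[0.03,-0.16,0.05],"hand":-1},
  {"delta_pos":[-0.43,0.04,0.47],"turn":[-0.04,-0.16,-0.04],"hand":-1},
  {"delta_pos":[-0.42,0.03,0.48],"turn":[-0.04,-0.16,-0.04],"hand":-1},
])

```text
time_s: 16.2
eef_pos: [0.5631, 0.1096, 0.2271]
ee_rot: [0.356, 0.088, 0.93, -0.031]
wrist_force: [0.8, 0.6, -2.1]
grip_width: 0.0236
gripper_force: 70.1
```

```bash
python3 - <<'E'
from ik import *
whead()
plan([(*head((.72,.09),.097,-.05,0),5)],hand=-1)
E
```

```text
head [0.6309 0.0968 0.0993] psi -0.187 dp -0.113 j [-0.53  0.03  0.06  2.13  0.9   0.55  0.22] F [ 0.8  0.6 -2.1] t 16.2
5
--
{"delta_pos":[-0.49, -0.02, 0.59],"turn":[-0.16, -0.19, -0.17],"hand":-1},
{"delta_pos":[-0.48, -0.03, 0.6],"turn":[-0.16, -0.19, -0.16],"hand":-1},
{"delta_pos":[-0.46, -0.06, 0.6],"turn":[-0.15, -0.19, -0.17],"hand":-1},
{"delta_pos":[-0.45, -0.08, 0.61],"turn":[-0.16, -0.18, -0.16],"hand":-1},
{"delta_pos":[-0.43, -0.09, 0.63],"turn":[-0.15, -0.19, -0.17],"hand":-1},
```

Call:
move_arm([
  {"delta_pos":[-0.49,-0.02,0.59],"turn":[-0.15,-0.19,-0.16],"hand":-1},
  {"delta_pos":[-0.48,-0.03,0.6],"turn":[-0.15,-0.19,-0.16],"hand":-1},
  {"delta_pos":[-0.46,-0.06,0.6],"turn":[-0.15,-0.19,-0.16],"hand":-1},
  {"delta_pos":[-0.45,-0.08,0.61],"turn":[-0.15,-0.19,-0.16],"hand":-1},
  {"delta_pos":[-0.43,-0.09,0.63],"turn":[-0.15,-0.19,-0.16],"hand":-1},
])

```text
time_s: 16.7
eef_pos: [0.6371, 0.094, 0.2164]
ee_rot: [0.41, 0.025, 0.912, -0.011]
wrist_force: [0.9, 0.1, -2.2]
grip_width: 0.0235
gripper_force: 70.1
```

```bash
python3 - <<'E'
from ik import *
from station import env
whead()
plan([(*head((.722,.09),.066,-.02,0),5)],hand=-1)
c=env.capture("scene");pickle.dump(c,open("pics/s2.pkl","wb"));cv2.imwrite("pics/s2.png",cv2.resize(c["image"][120:380,190:470],None,fx=2.2,fy=2.2)[:,:,::-1])
E
```

```text
head [0.7202 0.0895 0.0973] psi -0.054 dp 0.002 j [-0.48  0.14  0.16  2.13  1.31  0.27 -0.  ] F [ 0.9  0.1 -2.2] t 16.7
5
--
{"delta_pos":[0.22, -0.02, 0.22],"turn":[-0.04, 0.0, -0.04],"hand":-1},
{"delta_pos":[0.22, -0.02, 0.22],"turn":[-0.04, 0.0, -0.04],"hand":-1},
{"delta_pos":[0.22, -0.02, 0.22],"turn":[-0.04, 0.0, -0.04],"hand":-1},
{"delta_pos":[0.22, -0.03, 0.22],"turn":[-0.05, 0.01, -0.04],"hand":-1},
{"delta_pos":[0.22, -0.02, 0.23],"turn":[-0.04, 0.0, -0.03],"hand":-1},
```

View pics/s2.png

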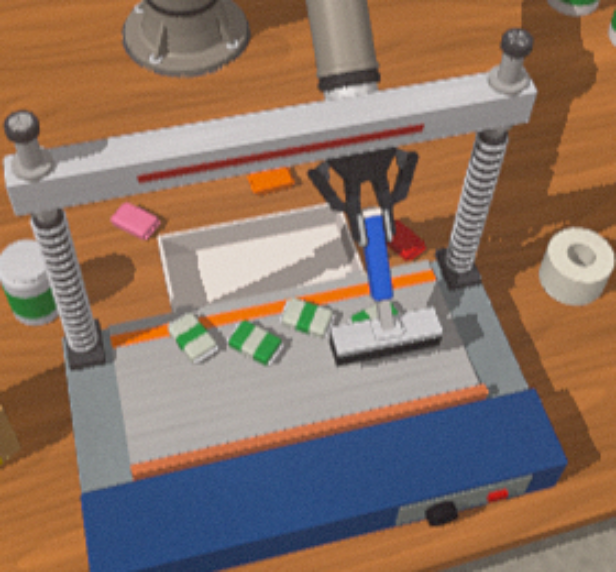

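The head (386,336 in the crop) is now behind the left bar (375,316). The arm is clear of the jaw. Next I'll cross-check the bars in the scene view.

```bash
python3 - <<'E'
from h import *
c=load("scene0")
hsv=cv2.cvtColor(c["image"],cv2.COLOR_RGB2HSV)
m=cv2.inRange(hsv,(50,90,40),(85,255,255));m[:,:260]=0;m[:,390:]=0;m[:245]=0;m[300:]=0
k,_,st,ce=cv2.connectedComponentsWithStats(m)
for i in range(1,k):
    if st[i,4]>8:print(st[i],ce[i].round(1),ray(c,*ce[i],.078).round(4))
for u,v in((349,270),(374,264),(352,277),(373,268)):print("b1 corner?",ray(c,u,v,.078).round(3))
E
```

```text
[362 257  11  13  76] [367.1 262.3] [0.6673 0.1197 0.078 ]
[325 258   9  13  71] [328.8 263.9] [0.6429 0.015  0.078 ]
[350 261  12  14  92] [355.5 267.3] [0.6738 0.0829 0.078 ]
[270 267  14  12  66] [276.2 272.3] [ 0.6285 -0.1314  0.078 ]
[294 266  12  13  82] [299.1 271.9] [ 0.6447 -0.0707  0.078 ]
[305 271  13  15  99] [310.9 278. ] [ 0.6719 -0.045   0.078 ]
b1 corner? [0.677 0.063 0.078]
b1 corner? [0.678 0.136 0.078]
b1 corner? [0.7   0.064 0.078]
b1 corner? [0.689 0.129 0.078]
```

Call:
move_arm([
  {"delta_pos":[0.2,0,0.23],"turn":[-0.02,0,-0.02],"hand":-1},
  {"delta_pos":[0.2,0,0.23],"turn":[-0.02,0,-0.02],"hand":-1},
  {"delta_pos":[0.2,0,0.23],"turn":[-0.02,0,-0.02],"hand":-1},
  {"delta_pos":[0.1,0,0.12],"turn":[0,0,0],"hand":-1},
  {"delta_pos":[0.1,0,0.12],"turn":[0,0,0],"hand":-1},
])

```text
time_s: 17.25
eef_pos: [0.6399, 0.0944, 0.1923]
ee_rot: [0.41, 0.02, 0.912, -0.009]
wrist_force: [-0.3, 0.6, -2.6]
grip_width: 0.0233
gripper_force: 70.2
```

```bash
python3 - <<'E'
from h import *
whead()
E
```

```text
head [0.723  0.0906 0.0732] psi -0.045 dp 0.001 j [-0.48  0.18  0.18  2.15  1.57  0.24 -0.26] F [-0.3  0.6 -2.6] t 17.25
```

Call:
move_arm([
  {"delta_pos":[0.07,0,0.07],"turn":[0,0,0],"hand":-1},
  {"delta_pos":[0.07,0,0.07],"turn":[0,0,0],"hand":-1},
  {"delta_pos":[0.07,0,0.07],"turn":[0,0,0],"hand":-1},
  {"delta_pos":[0.07,0,0.07],"turn":[0,0,0],"hand":-1},
  {"delta_pos":[0.07,0,0.07],"turn":[0,0,0],"hand":-1},
])

```text
time_s: 17.75
eef_pos: [0.642, 0.094, 0.1841]
ee_rot: [0.411, 0.02, 0.911, -0.009]
wrist_force: [-0.0, 0.8, -2.3]
grip_width: 0.023
gripper_force: 70.2
```

Call:
move_arm([
  {"delta_pos":[0.03,0,0.03],"turn":[0,0,0],"hand":-1},
  {"delta_pos":[0.01,0,0.01],"turn":[0,0,0],"hand":-1},
  {"delta_pos":[0,0,0],"turn":[0,0,0],"hand":-1},
])

```text
time_s: 18.05
eef_pos: [0.6421, 0.0939, 0.1832]
ee_rot: [0.411, 0.02, 0.911, -0.009]
wrist_force: [0.6, 0.5, -1.5]
grip_width: 0.0234
gripper_force: 70.2
```

Call:
move_arm([
  {"delta_pos":[0.03,0,0.025],"turn":[0,0,0],"hand":-1},
  {"delta_pos":[0.03,0,0.025],"turn":[0,0,0],"hand":-1},
  {"delta_pos":[0.02,0,0.015],"turn":[0,0,0],"hand":-1},
])

```text
time_s: 18.35
eef_pos: [0.6419, 0.0939, 0.181]
ee_rot: [0.411, 0.02, 0.911, -0.009]
wrist_force: [0.4, -0.4, -3.3]
grip_width: 0.023
gripper_force: 70.2
```

Call:
move_arm([
  {"delta_pos":[0.02,0,0.02],"turn":[0,0,0],"hand":-1},
  {"delta_pos":[0.02,0,0.02],"turn":[0,0,0],"hand":-1},
])

```text
time_s: 18.55
eef_pos: [0.642, 0.0939, 0.1799]
ee_rot: [0.411, 0.021, 0.911, -0.009]
wrist_force: [0.8, 0.2, -2.6]
grip_width: 0.0232
gripper_force: 70.2
```

Call:
move_arm([
  {"delta_pos":[0.02,0,0.015],"turn":[0,0,0],"hand":-1},
  {"delta_pos":[0,0,0],"turn":[0,0,0],"hand":-1},
])

```text
time_s: 18.75
eef_pos: [0.6421, 0.0939, 0.1796]
ee_rot: [0.411, 0.02, 0.911, -0.009]
wrist_force: [-0.1, 0.4, -3.0]
grip_width: 0.0236
gripper_force: 70.4
```

Call:
move_arm([
  {"delta_pos":[0.02,0,0.015],"turn":[0,0,0],"hand":-1},
  {"delta_pos":[0,0,0],"turn":[0,0,0],"hand":-1},
])

```text
time_s: 18.95
eef_pos: [0.6423, 0.094, 0.1794]
ee_rot: [0.412, 0.021, 0.911, -0.009]
wrist_force: [-0.3, -0.6, 0.3]
grip_width: 0.0232
gripper_force: 70.5
```

```bash
python3 - <<'E'
from h import *
whead()
E
```

```text
head [0.7258 0.0902 0.0607] psi -0.045 dp 0.005 j [-0.46  0.21  0.16  2.16  1.74  0.24 -0.44] F [-0.3 -0.6  0.3] t 18.95
```

Call:
move_arm([
  {"delta_pos":[0.01,0,0.01],"turn":[0,0,0],"hand":-1},
  {"delta_pos":[0,0,0],"turn":[0,0,0],"hand":-1},
  {"delta_pos":[0,0,0],"turn":[0,0,0],"hand":-1},
])

```text
time_s: 19.25
eef_pos: [0.6424, 0.094, 0.1794]
ee_rot: [0.412, 0.021, 0.911, -0.009]
wrist_force: [-2.4, 0.3, 0.4]
grip_width: 0.0234
gripper_force: 70.6
```

```bash
python3 - <<'E'
from h import *
whead()
# sweep: raise bottom to ~.065, ramp dp and psi, diagonal to the right
plan([(*head((.722,.09),.0645,-.02,0),2),(*head((.69,.082),.066,.05,-.12),5),(*head((.64,.062),.068,.13,-.25),8)],hand=-1)
E
```

```text
head [0.7259 0.0902 0.0606] psi -0.045 dp 0.005 j [-0.46  0.21  0.16  2.16  1.74  0.24 -0.44] F [-2.4  0.3  0.4] t 19.25
15
--
{"delta_pos":[-0.03, -0.06, -0.13],"turn":[-0.08, 0.02, -0.07],"hand":-1},
{"delta_pos":[-0.02, -0.06, -0.14],"turn":[-0.08, 0.03, -0.07],"hand":-1},
{"delta_pos":[0.03, -0.13, -0.2],"turn":[-0.08, 0.2, -0.08],"hand":-1},
{"delta_pos":[0.04, -0.13, -0.19],"turn":[-0.08, 0.2, -0.08],"hand":-1},
{"delta_pos":[0.04, -0.13, -0.2],"turn":[-0.08, 0.2, -0.08],"hand":-1},
--
{"delta_pos":[0.05, -0.13, -0.19],"turn":[-0.08, 0.2, -0.09],"hand":-1},
{"delta_pos":[0.06, -0.13, -0.2],"turn":[-0.09, 0.2, -0.08],"hand":-1},
{"delta_pos":[0.12, -0.13, -0.18],"turn":[-0.05, 0.13, -0.07],"hand":-1},
{"delta_pos":[0.12, -0.13, -0.18],"turn":[-0.05, 0.14, -0.07],"hand":-1},
{"delta_pos":[0.12, -0.13, -0.18],"turn":[-0.05, 0.13, -0.07],"hand":-1},
--
{"delta_pos":[0.13, -0.13, -0.18],"turn":[-0.05, 0.14, -0.06],"hand":-1},
{"delta_pos":[0.13, -0.13, -0.18],"turn":[-0.05, 0.13, -0.07],"hand":-1},
{"delta_pos":[0.14, -0.12, -0.18],"turn":[-0.05, 0.14, -0.06],"hand":-1},
{"delta_pos":[0.14, -0.12, -0.18],"turn":[-0.05, 0.13, -0.07],"hand":-1},
{"delta_pos":[0.15, -0.13, -0.18],"turn":[-0.06, 0.14, -0.06],"hand":-1},
```

```bash
python3 - <<'E'
from h import *
plan([(*head((.721,.088),.0635,-.02,-0.03),2),(*head((.685,.08),.0645,.06,-.15),6),(*head((.64,.062),.0652,.13,-.2),7)],hand=-1)
E
```

```text
15
--
{"delta_pos":[-0.1, -0.11, -0.11],"turn":[-0.08, 0.15, -0.07],"hand":-1},
{"delta_pos":[-0.1, -0.11, -0.1],"turn":[-0.07, 0.15, -0.07],"hand":-1},
{"delta_pos":[0.06, -0.12, -0.18],"turn":[-0.08, 0.17, -0.08],"hand":-1},
{"delta_pos":[0.06, -0.11, -0.18],"turn":[-0.08, 0.17, -0.08],"hand":-1},
{"delta_pos":[0.07, -0.11, -0.18],"turn":[-0.07, 0.16, -0.08],"hand":-1},
--
{"delta_pos":[0.07, -0.11, -0.18],"turn":[-0.08, 0.17, -0.08],"hand":-1},
{"delta_pos":[0.08, -0.11, -0.18],"turn":[-0.07, 0.16, -0.08],"hand":-1},
{"delta_pos":[0.09, -0.1, -0.17],"turn":[-0.08, 0.17, -0.09],"hand":-1},
{"delta_pos":[0.2, -0.14, -0.2],"turn":[-0.05, 0.06, -0.07],"hand":-1},
{"delta_pos":[0.2, -0.13, -0.2],"turn":[-0.05, 0.06, -0.06],"hand":-1},
--
{"delta_pos":[0.2, -0.13, -0.2],"turn":[-0.05, 0.06, -0.07],"hand":-1},
{"delta_pos":[0.21, -0.13, -0.2],"turn":[-0.05, 0.06, -0.06],"hand":-1},
{"delta_pos":[0.21, -0.13, -0.2],"turn":[-0.05, 0.06, -0.07],"hand":-1},
{"delta_pos":[0.21, -0.12, -0.19],"turn":[-0.06, 0.06, -0.06],"hand":-1},
{"delta_pos":[0.21, -0.12, -0.2],"turn":[-0.05, 0.05, -0.07],"hand":-1},
```

Call:
move_arm([
  {"delta_pos":[-0.1,-0.11,-0.11],"turn":[-0.08,0.15,-0.07],"hand":-1},
  {"delta_pos":[-0.1,-0.11,-0.11],"turn":[-0.08,0.15,-0.07],"hand":-1},
  {"delta_pos":[0.06,-0.12,-0.18],"turn":[-0.08,0.17,-0.08],"hand":-1},
  {"delta_pos":[0.06,-0.11,-0.18],"turn":[-0.08,0.17,-0.08],"hand":-1},
  {"delta_pos":[0.07,-0.11,-0.18],"turn":[-0.08,0.17,-0.08],"hand":-1},
])

```text
time_s: 19.75
eef_pos: [0.6301, 0.0821, 0.1887]
ee_rot: [0.365, -0.01, 0.931, 0.004]
wrist_force: [-0.4, -0.2, -2.2]
grip_width: 0.0235
gripper_force: 70.1
```

```bash
python3 - <<'E'
from h import *
whead()
plan([(*head((.685,.08),.0645,.06,-.15),3),(*head((.64,.062),.0652,.13,-.2),7)],hand=-1)
E
```

```text
head [0.7014 0.0836 0.0621] psi 0.021 dp -0.096 j [-0.09  0.17 -0.16  2.1   0.92  0.22  0.51] F [-0.4 -0.2 -2.2] t 19.75
10
--
{"delta_pos":[0.05, -0.1, -0.18],"turn":[-0.07, 0.15, -0.08],"hand":-1},
{"delta_pos":[0.05, -0.09, -0.18],"turn":[-0.07, 0.15, -0.08],"hand":-1},
{"delta_pos":[0.05, -0.09, -0.18],"turn":[-0.08, 0.15, -0.08],"hand":-1},
{"delta_pos":[0.2, -0.14, -0.2],"turn":[-0.05, 0.06, -0.07],"hand":-1},
{"delta_pos":[0.2, -0.14, -0.2],"turn":[-0.05, 0.06, -0.07],"hand":-1},
--
{"delta_pos":[0.2, -0.13, -0.2],"turn":[-0.05, 0.06, -0.06],"hand":-1},
{"delta_pos":[0.21, -0.13, -0.2],"turn":[-0.05, 0.06, -0.07],"hand":-1},
{"delta_pos":[0.21, -0.13, -0.2],"turn":[-0.05, 0.06, -0.06],"hand":-1},
{"delta_pos":[0.21, -0.12, -0.2],"turn":[-0.05, 0.06, -0.07],"hand":-1},
{"delta_pos":[0.21, -0.12, -0.19],"turn":[-0.06, 0.06, -0.06],"hand":-1},
```

Call:
move_arm([
  {"delta_pos":[0.04,-0.1,-0.19],"turn":[-0.07,0.15,-0.08],"hand":-1},
  {"delta_pos":[0.04,-0.1,-0.19],"turn":[-0.07,0.15,-0.08],"hand":-1},
  {"delta_pos":[0.05,-0.1,-0.18],"turn":[-0.07,0.15,-0.08],"hand":-1},
  {"delta_pos":[0.2,-0.14,-0.2],"turn":[-0.05,0.06,-0.07],"hand":-1},
  {"delta_pos":[0.2,-0.14,-0.2],"turn":[-0.05,0.06,-0.07],"hand":-1},
])

```text
time_s: 20.25
eef_pos: [0.6099, 0.0694, 0.1962]
ee_rot: [0.333, -0.038, 0.942, 0.013]
wrist_force: [0.2, 0.6, -1.9]
grip_width: 0.0235
gripper_force: 70.1
```

```bash
python3 - <<'E'
from h import *
from station import env
whead()
plan([(*head((.64,.062),.0652,.13,-.2),5),(*head((.60,.045),.0652,.15,-.2),5)],hand=-1)
c=env.capture("scene");pickle.dump(c,open("pics/s3.pkl","wb"));cv2.imwrite("pics/s3.png",cv2.resize(c["image"][120:380,190:470],None,fx=2.2,fy=2.2)[:,:,::-1])
E
```

```text
head [0.6721 0.0744 0.065 ] psi 0.08 dp -0.164 j [ 0.21  0.14 -0.41  2.08  0.45  0.29  1.07] F [ 0.2  0.6 -1.9] t 20.25
10
--
{"delta_pos":[0.2, -0.13, -0.2],"turn":[-0.05, 0.06, -0.06],"hand":-1},
{"delta_pos":[0.21, -0.12, -0.19],"turn":[-0.05, 0.06, -0.07],"hand":-1},
{"delta_pos":[0.21, -0.12, -0.19],"turn":[-0.06, 0.06, -0.06],"hand":-1},
{"delta_pos":[0.21, -0.12, -0.19],"turn":[-0.05, 0.06, -0.07],"hand":-1},
{"delta_pos":[0.21, -0.12, -0.2],"turn":[-0.06, 0.06, -0.06],"hand":-1},
--
{"delta_pos":[0.34, -0.13, -0.25],"turn":[-0.02, -0.0, -0.03],"hand":-1},
{"delta_pos":[0.34, -0.13, -0.25],"turn":[-0.02, -0.0, -0.03],"hand":-1},
{"delta_pos":[0.33, -0.12, -0.25],"turn":[-0.02, -0.0, -0.03],"hand":-1},
{"delta_pos":[0.34, -0.12, -0.25],"turn":[-0.02, -0.0, -0.02],"hand":-1},
{"delta_pos":[0.33, -0.12, -0.26],"turn":[-0.02, -0.0, -0.03],"hand":-1},
```

View pics/s3.png

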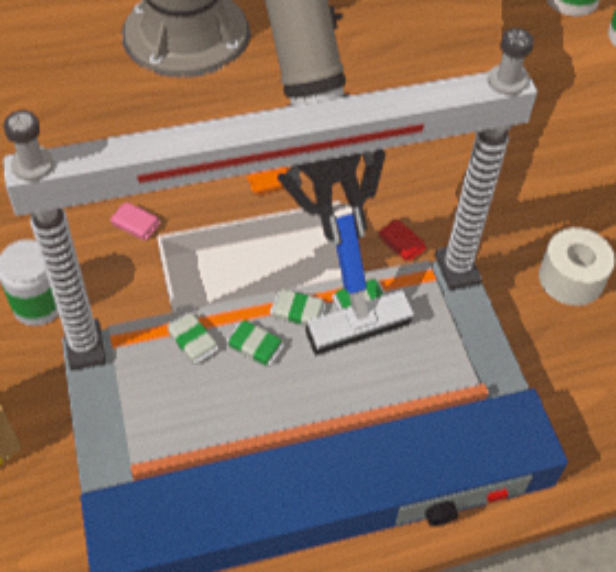

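```bash
python3 - <<'E'
from h import *
plan([(*head((.645,.055),.0652,.22,-.2),6),(*head((.61,.033),.0652,.25,-.2),4)],hand=-1)
E
```

```text
10
--
{"delta_pos":[0.13, -0.2, -0.13],"turn":[-0.12, 0.05, -0.15],"hand":-1},
{"delta_pos":[0.14, -0.2, -0.14],"turn":[-0.12, 0.05, -0.15],"hand":-1},
{"delta_pos":[0.14, -0.19, -0.14],"turn":[-0.13, 0.05, -0.15],"hand":-1},
{"delta_pos":[0.14, -0.19, -0.14],"turn":[-0.12, 0.04, -0.16],"hand":-1},
{"delta_pos":[0.15, -0.18, -0.14],"turn":[-0.13, 0.05, -0.15],"hand":-1},
--
{"delta_pos":[0.15, -0.18, -0.15],"turn":[-0.12, 0.04, -0.16],"hand":-1},
{"delta_pos":[0.39, -0.19, -0.29],"turn":[-0.04, 0.0, -0.05],"hand":-1},
{"delta_pos":[0.39, -0.19, -0.29],"turn":[-0.04, 0.0, -0.05],"hand":-1},
{"delta_pos":[0.39, -0.19, -0.29],"turn":[-0.04, 0.0, -0.05],"hand":-1},
{"delta_pos":[0.39, -0.19, -0.3],"turn":[-0.03, 0.0, -0.05],"hand":-1},
```

Call:
move_arm([
  {"delta_pos":[0.13,-0.2,-0.14],"turn":[-0.12,0.05,-0.15],"hand":-1},
  {"delta_pos":[0.14,-0.2,-0.14],"turn":[-0.12,0.05,-0.15],"hand":-1},
  {"delta_pos":[0.14,-0.19,-0.14],"turn":[-0.12,0.05,-0.15],"hand":-1},
  {"delta_pos":[0.14,-0.19,-0.14],"turn":[-0.12,0.05,-0.15],"hand":-1},
  {"delta_pos":[0.15,-0.18,-0.14],"turn":[-0.12,0.05,-0.15],"hand":-1},
])

```text
time_s: 20.8
eef_pos: [0.5925, 0.0484, 0.1983]
ee_rot: [0.317, -0.093, 0.943, 0.031]
wrist_force: [-0.0, -0.4, -2.6]
grip_width: 0.0231
gripper_force: 70.1
```

```bash
cat >> h.py <<'E'
def bars(name,cam="scene"):
    from station import env
    c=env.capture(cam);pickle.dump(c,open(f"pics/{name}.pkl","wb"))
    hsv=cv2.cvtColor(c["image"],cv2.COLOR_RGB2HSV);m=cv2.inRange(hsv,(50,90,40),(85,255,255))
    k,_,st,ce=cv2.connectedComponentsWithStats(m)
    for i in range(1,k):
        P=ray(c,*ce[i],.078);Q=ray(c,*ce[i],.02)
        if st[i,4]>8 and .4<P[0]<.75 and abs(P[1])<.2: print(cam,ce[i].round(0),st[i,4],"bed",P[:2].round(3),"tray",Q[:2].round(3))
E
python3 - <<'E'
from h import *
whead();bars("s4");bars("t4","top")
plan([(*head((.65,.055),.0652,.22,-.2),1),(*head((.61,.033),.0652,.25,-.2),4)],hand=-1)
E
```

```text
head [0.6497 0.0598 0.0653] psi 0.196 dp -0.195 j [ 0.55  0.13 -0.66  2.08  0.02  0.32  1.68] F [-0.  -0.4 -2.6] t 20.8
scene [351. 245.] 46 bed [0.6   0.096] tray [0.565 0.112]
scene [338. 250.] 33 bed [0.607 0.054] tray [0.572 0.069]
scene [319. 255.] 71 bed [ 0.608 -0.002] tray [0.572 0.01 ]
scene [276. 272.] 66 bed [ 0.628 -0.131] tray [ 0.594 -0.127]
scene [299. 272.] 82 bed [ 0.645 -0.071] tray [ 0.611 -0.063]
scene [311. 278.] 98 bed [ 0.672 -0.045] tray [ 0.64  -0.036]
top [343. 181.] 47 bed [ 0.669 -0.044] tray [ 0.687 -0.046]
top [350. 190.] 64 bed [ 0.644 -0.07 ] tray [ 0.66  -0.073]
top [296. 193.] 10 bed [0.619 0.096] tray [0.634 0.101]
top [370. 196.] 51 bed [ 0.63  -0.131] tray [ 0.646 -0.136]
5
--
{"delta_pos":[-0.01, -0.22, -0.01],"turn":[-0.14, 0.05, -0.19],"hand":-1},
{"delta_pos":[0.44, -0.18, -0.33],"turn":[-0.04, -0.0, -0.05],"hand":-1},
{"delta_pos":[0.44, -0.18, -0.33],"turn":[-0.04, -0.0, -0.05],"hand":-1},
{"delta_pos":[0.44, -0.17, -0.33],"turn":[-0.03, -0.0, -0.05],"hand":-1},
{"delta_pos":[0.43, -0.17, -0.33],"turn":[-0.04, -0.0, -0.05],"hand":-1},
```

Call:
move_arm([
  {"delta_pos":[0.15,-0.25,-0.13],"turn":[-0.08,0.02,-0.1],"hand":-1},
  {"delta_pos":[0.33,-0.2,-0.25],"turn":[-0.04,0,-0.05],"hand":-1},
  {"delta_pos":[0.4,-0.18,-0.3],"turn":[-0.04,0,-0.05],"hand":-1},
  {"delta_pos":[0.4,-0.17,-0.3],"turn":[-0.04,0,-0.05],"hand":-1},
  {"delta_pos":[0.4,-0.17,-0.3],"turn":[-0.04,0,-0.05],"hand":-1},
])

```text
time_s: 21.4
eef_pos: [0.5555, 0.0209, 0.1987]
ee_rot: [0.316, -0.114, 0.941, 0.039]
wrist_force: [-0.2, 0.0, -1.5]
grip_width: 0.0233
gripper_force: 70.1
```

```bash
python3 - <<'E'
from h import *
whead();bars("s5");bars("t5","top")
plan([(*head((.572,.025),.0655,.22,-.2),5)],hand=-1)
E
```

```text
head [0.6121 0.0348 0.0656] psi 0.243 dp -0.196 j [ 0.85  0.06 -0.82  2.15 -0.38  0.35  2.17] F [-0.2  0.  -1.5] t 21.4
scene [339. 239.] 11 bed [0.57  0.069] tray [0.533 0.084]
scene [327. 243.] 15 bed [0.574 0.03 ] tray [0.537 0.043]
scene [308. 250.] 23 bed [ 0.584 -0.028] tray [ 0.548 -0.018]
scene [276. 272.] 69 bed [ 0.628 -0.132] tray [ 0.594 -0.127]
scene [299. 272.] 82 bed [ 0.645 -0.071] tray [ 0.611 -0.063]
scene [311. 278.] 99 bed [ 0.672 -0.045] tray [ 0.64  -0.036]
top [343. 181.] 47 bed [ 0.669 -0.044] tray [ 0.687 -0.046]
top [350. 190.] 64 bed [ 0.644 -0.07 ] tray [ 0.66  -0.073]
top [370. 196.] 51 bed [ 0.63  -0.131] tray [ 0.646 -0.136]
5
--
{"delta_pos":[0.31, 0.02, -0.25],"turn":[0.02, 0.0, 0.02],"hand":-1},
{"delta_pos":[0.31, 0.02, -0.24],"turn":[0.02, 0.01, 0.03],"hand":-1},
{"delta_pos":[0.32, 0.02, -0.25],"turn":[0.02, 0.0, 0.02],"hand":-1},
{"delta_pos":[0.31, 0.02, -0.24],"turn":[0.02, 0.01, 0.03],"hand":-1},
{"delta_pos":[0.32, 0.02, -0.25],"turn":[0.03, 0.0, 0.02],"hand":-1},
```

Call:
move_arm([
  {"delta_pos":[0.34,0.02,-0.27],"turn":[0.02,0,0.03],"hand":-1},
  {"delta_pos":[0.34,0.02,-0.27],"turn":[0.02,0,0.03],"hand":-1},
  {"delta_pos":[0.34,0.02,-0.27],"turn":[0.02,0,0.03],"hand":-1},
  {"delta_pos":[0.34,0.02,-0.27],"turn":[0.02,0,0.03],"hand":-1},
  {"delta_pos":[0.34,0.02,-0.27],"turn":[0.02,0,0.03],"hand":-1},
])

```text
time_s: 22.0
eef_pos: [0.5136, 0.0131, 0.2003]
ee_rot: [0.317, -0.104, 0.942, 0.036]
wrist_force: [-0.2, -1.1, -1.7]
grip_width: 0.0234
gripper_force: 70.2
```

```bash
python3 - <<'E'
from h import *
whead();bars("s6");bars("t6","top")
c=load("t6");cv2.imwrite("pics/t6.png",cv2.resize(c["image"][140:290,230:420],None,fx=3.5,fy=3.5)[:,:,::-1])
E
```

```text
head [0.5706 0.0258 0.0673] psi 0.221 dp -0.194 j [ 0.91 -0.07 -0.8   2.23 -0.65  0.41  2.42] F [-0.2 -1.1 -1.7] t 22.0
scene [340. 244.] 20 bed [0.589 0.067] tray [0.553 0.082]
scene [276. 272.] 67 bed [ 0.629 -0.132] tray [ 0.594 -0.127]
scene [299. 272.] 82 bed [ 0.645 -0.071] tray [ 0.611 -0.063]
scene [311. 278.] 98 bed [ 0.672 -0.045] tray [ 0.64  -0.036]
top [343. 181.] 47 bed [ 0.669 -0.044] tray [ 0.687 -0.046]
top [350. 190.] 64 bed [ 0.644 -0.07 ] tray [ 0.66  -0.073]
top [370. 196.] 51 bed [ 0.63  -0.131] tray [ 0.646 -0.136]
top [310. 221.] 11 bed [0.536 0.045] tray [0.547 0.047]
top [299. 223.] 32 bed [0.526 0.076] tray [0.537 0.08 ]
```

View pics/t6.png

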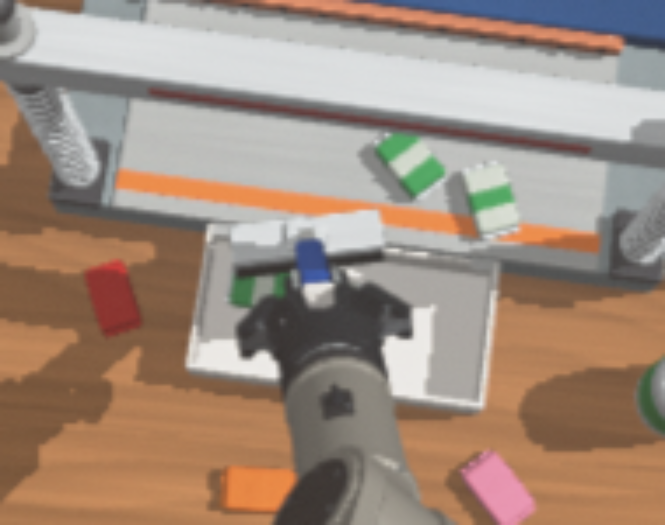

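Top view: bar1 is in the tray at (258,290) in the enlargement, with the arm hiding the spot where bar2 dropped. bar3 (410,165) and bar4 (490,200) are still on the bed. Next I'll lift, fold in to re-centre the elbow, and do the right-hand stroke.

```bash
python3 - <<'E'
from ik import *
for x in(.48,.46,.45): rep(str(x),*head((x,-.08),.115,-.35,-.3))
plan([(*head((.55,.02),.115,.1,-.25),4),(*head((.45,-.08),.115,-.35,-.3),11)],hand=-1)
E
```

```text
0.48 th[0.00 0.09] best th 0.00 m 0.02 [-0.02 -0.28  0.    2.21  0.27  0.71  1.05]
0.48 th[-0.09 -0.09] best th -0.09 m 0.01 [ 0.24 -0.29 -0.2   2.21  0.15  0.69  1.17]
0.46 none
0.45 none
15
--
{"delta_pos":[-0.26, 0.06, -0.61],"turn":[0.15, 0.11, 0.2],"hand":-1},
{"delta_pos":[-0.25, 0.06, -0.61],"turn":[0.15, 0.11, 0.2],"hand":-1},
{"delta_pos":[-0.24, 0.05, -0.62],"turn":[0.15, 0.12, 0.2],"hand":-1},
{"delta_pos":[-0.23, 0.05, -0.62],"turn":[0.15, 0.11, 0.21],"hand":-1},
{"delta_pos":[0.36, -0.32, -0.26],"turn":[0.18, 0.04, 0.29],"hand":-1},
--
{"delta_pos":[0.35, -0.34, -0.25],"turn":[0.18, 0.04, 0.29],"hand":-1},
{"delta_pos":[0.34, -0.36, -0.24],"turn":[0.18, 0.04, 0.29],"hand":-1},
{"delta_pos":[0.33, -0.37, -0.23],"turn":[0.18, 0.04, 0.29],"hand":-1},
{"delta_pos":[0.32, -0.39, -0.22],"turn":[0.18, 0.04, 0.29],"hand":-1},
{"delta_pos":[0.31, -0.4, -0.21],"turn":[0.19, 0.03, 0.28],"hand":-1},
--
{"delta_pos":[0.29, -0.42, -0.2],"turn":[0.18, 0.04, 0.29],"hand":-1},
{"delta_pos":[0.28, -0.43, -0.19],"turn":[0.19, 0.03, 0.28],"hand":-1},
{"delta_pos":[0.27, -0.45, -0.18],"turn":[0.18, 0.04, 0.29],"hand":-1},
{"delta_pos":[0.25, -0.46, -0.17],"turn":[0.19, 0.03, 0.28],"hand":-1},
{"delta_pos":[0.24, -0.47, -0.15],"turn":[0.18, 0.04, 0.29],"hand":-1},
```

Call:
move_arm([
  {"delta_pos":[-0.26,0.06,-0.61],"turn":[0.15,0.11,0.2],"hand":-1},
  {"delta_pos":[-0.25,0.06,-0.61],"turn":[0.15,0.11,0.2],"hand":-1},
  {"delta_pos":[-0.24,0.05,-0.61],"turn":[0.15,0.11,0.2],"hand":-1},
  {"delta_pos":[-0.23,0.05,-0.61],"turn":[0.15,0.11,0.2],"hand":-1},
  {"delta_pos":[0.36,-0.32,-0.26],"turn":[0.18,0.04,0.29],"hand":-1},
])

```text
time_s: 22.6
eef_pos: [0.4947, 0.0085, 0.2549]
ee_rot: [0.294, -0.029, 0.955, 0.008]
wrist_force: [-0.1, -0.4, -2.1]
grip_width: 0.0231
gripper_force: 70.1
```

Call:
move_arm([
  {"delta_pos":[0.35,-0.34,-0.25],"turn":[0.18,0.04,0.29],"hand":-1},
  {"delta_pos":[0.34,-0.36,-0.24],"turn":[0.18,0.04,0.29],"hand":-1},
  {"delta_pos":[0.33,-0.37,-0.23],"turn":[0.18,0.04,0.29],"hand":-1},
  {"delta_pos":[0.32,-0.39,-0.22],"turn":[0.18,0.04,0.29],"hand":-1},
  {"delta_pos":[0.31,-0.4,-0.21],"turn":[0.18,0.04,0.29],"hand":-1},
])

```text
time_s: 23.1
eef_pos: [0.4513, -0.0294, 0.2527]
ee_rot: [0.279, 0.072, 0.957, -0.018]
wrist_force: [-0.3, 0.8, -2.7]
grip_width: 0.023
gripper_force: 70.1
```

Call:
move_arm([
  {"delta_pos":[0.29,-0.42,-0.2],"turn":[0.18,0.04,0.29],"hand":-1},
  {"delta_pos":[0.28,-0.43,-0.19],"turn":[0.18,0.04,0.29],"hand":-1},
  {"delta_pos":[0.27,-0.45,-0.18],"turn":[0.18,0.04,0.29],"hand":-1},
  {"delta_pos":[0.25,-0.46,-0.17],"turn":[0.18,0.04,0.29],"hand":-1},
  {"delta_pos":[0.24,-0.47,-0.15],"turn":[0.18,0.04,0.29],"hand":-1},
])

```text
time_s: 23.6
eef_pos: [0.4235, -0.0622, 0.2495]
ee_rot: [0.262, 0.163, 0.95, -0.043]
wrist_force: [-0.6, -0.0, -2.3]
grip_width: 0.0232
gripper_force: 70.1
```

```bash
python3 - <<'E'
from ik import *
whead();bars("s7")
plan([(*head((.58,-.10),.10,-.35,-.2),8),(*head((.72,-.112),.098,-.3,0),9)],hand=-1)
E
```

```text
head [ 0.4642 -0.0766  0.1108] psi -0.339 dp -0.307 j [ 0.12 -0.29 -0.13  2.23  0.21  0.71  1.09] F [-0.6 -0.  -2.3] t 23.6
scene [312. 242.] 57 bed [ 0.56 -0.01] tray [0.522 0.   ]
scene [339. 241.] 58 bed [0.579 0.067] tray [0.542 0.082]
scene [328. 244.] 63 bed [0.577 0.032] tray [0.54  0.045]
scene [276. 272.] 67 bed [ 0.628 -0.131] tray [ 0.594 -0.127]
scene [299. 272.] 82 bed [ 0.645 -0.071] tray [ 0.611 -0.063]
scene [311. 278.] 99 bed [ 0.672 -0.045] tray [ 0.64  -0.036]
17
--
{"delta_pos":[-0.5, 0.12, 0.41],"turn":[0.01, -0.11, 0.01],"hand":-1},
{"delta_pos":[-0.5, 0.12, 0.42],"turn":[0.01, -0.11, 0.0],"hand":-1},
{"delta_pos":[-0.49, 0.12, 0.43],"turn":[0.01, -0.11, 0.01],"hand":-1},
{"delta_pos":[-0.48, 0.12, 0.43],"turn":[0.01, -0.11, 0.0],"hand":-1},
{"delta_pos":[-0.48, 0.12, 0.44],"turn":[0.01, -0.11, 0.01],"hand":-1},
--
{"delta_pos":[-0.47, 0.12, 0.44],"turn":[0.0, -0.12, 0.0],"hand":-1},
{"delta_pos":[-0.47, 0.12, 0.45],"turn":[0.01, -0.11, 0.01],"hand":-1},
{"delta_pos":[-0.46, 0.12, 0.46],"turn":[0.0, -0.12, 0.0],"hand":-1},
{"delta_pos":[-0.44, 0.18, 0.44],"turn":[-0.03, -0.19, -0.03],"hand":-1},
{"delta_pos":[-0.43, 0.18, 0.45],"turn":[-0.03, -0.18, -0.03],"hand":-1},
--
{"delta_pos":[-0.42, 0.17, 0.46],"turn":[-0.03, -0.19, -0.04],"hand":-1},
{"delta_pos":[-0.41, 0.17, 0.47],"turn":[-0.03, -0.18, -0.03],"hand":-1},
{"delta_pos":[-0.4, 0.17, 0.48],"turn":[-0.03, -0.19, -0.03],"hand":-1},
{"delta_pos":[-0.39, 0.16, 0.49],"turn":[-0.03, -0.18, -0.04],"hand":-1},
{"delta_pos":[-0.37, 0.16, 0.5],"turn":[-0.03, -0.19, -0.03],"hand":-1},
--
{"delta_pos":[-0.36, 0.16, 0.5],"turn":[-0.04, -0.18, -0.04],"hand":-1},
{"delta_pos":[-0.36, 0.15, 0.52],"turn":[-0.03, -0.19, -0.03],"hand":-1},
```

Call:
move_arm([
  {"delta_pos":[-0.5,0.12,0.41],"turn":[0.01,-0.11,0],"hand":-1},
  {"delta_pos":[-0.5,0.12,0.42],"turn":[0.01,-0.11,0],"hand":-1},
  {"delta_pos":[-0.49,0.12,0.43],"turn":[0.01,-0.11,0],"hand":-1},
  {"delta_pos":[-0.48,0.12,0.43],"turn":[0.01,-0.11,0],"hand":-1},
  {"delta_pos":[-0.48,0.12,0.44],"turn":[0.01,-0.11,0],"hand":-1},
])

```text
time_s: 24.15
eef_pos: [0.4881, -0.0742, 0.239]
ee_rot: [0.292, 0.163, 0.941, -0.051]
wrist_force: [-0.3, -0.5, -1.4]
grip_width: 0.0231
gripper_force: 70.1
```

Call:
move_arm([
  {"delta_pos":[-0.47,0.12,0.44],"turn":[0.01,-0.11,0],"hand":-1},
  {"delta_pos":[-0.47,0.12,0.45],"turn":[0,-0.11,0],"hand":-1},
  {"delta_pos":[-0.46,0.12,0.46],"turn":[0,-0.11,0],"hand":-1},
  {"delta_pos":[-0.44,0.18,0.44],"turn":[-0.03,-0.18,-0.03],"hand":-1},
  {"delta_pos":[-0.43,0.18,0.45],"turn":[-0.03,-0.18,-0.03],"hand":-1},
])

```text
time_s: 24.65
eef_pos: [0.5524, -0.0819, 0.2295]
ee_rot: [0.332, 0.157, 0.929, -0.056]
wrist_force: [0.8, 0.1, -1.8]
grip_width: 0.0233
gripper_force: 70.1
```

```bash
python3 - <<'E'
from ik import *
whead()
plan([(*head((.712,-.107),.098,-.32,0),7),(*head((.712,-.107),.064,-.32,-.04),5)],hand=-1)
E
```

```text
head [ 0.6122 -0.1026  0.0987] psi -0.334 dp -0.158 j [ 0.21 -0.03 -0.23  2.15  0.56  0.42  0.77] F [ 0.8  0.1 -1.8] t 24.65
12
--
{"delta_pos":[-0.36, 0.2, 0.41],"turn":[-0.01, -0.19, -0.01],"hand":-1},
{"delta_pos":[-0.36, 0.19, 0.42],"turn":[-0.01, -0.19, -0.01],"hand":-1},
{"delta_pos":[-0.35, 0.19, 0.43],"turn":[-0.01, -0.19, -0.01],"hand":-1},
{"delta_pos":[-0.34, 0.19, 0.44],"turn":[-0.01, -0.19, -0.01],"hand":-1},
{"delta_pos":[-0.32, 0.19, 0.44],"turn":[-0.02, -0.19, -0.01],"hand":-1},
--
{"delta_pos":[-0.32, 0.2, 0.45],"turn":[-0.01, -0.18, -0.02],"hand":-1},
{"delta_pos":[-0.3, 0.19, 0.46],"turn":[-0.02, -0.19, -0.01],"hand":-1},
{"delta_pos":[0.2, -0.0, 0.24],"turn":[0.0, 0.07, -0.0],"hand":-1},
{"delta_pos":[0.2, -0.0, 0.24],"turn":[0.0, 0.07, -0.0],"hand":-1},
{"delta_pos":[0.19, -0.0, 0.24],"turn":[0.0, 0.07, -0.0],"hand":-1},
--
{"delta_pos":[0.19, -0.0, 0.25],"turn":[0.0, 0.06, -0.0],"hand":-1},
{"delta_pos":[0.19, -0.0, 0.25],"turn":[0.0, 0.07, -0.0],"hand":-1},
```

Call:
move_arm([
  {"delta_pos":[-0.36,0.2,0.41],"turn":[-0.01,-0.19,-0.01],"hand":-1},
  {"delta_pos":[-0.36,0.19,0.42],"turn":[-0.01,-0.19,-0.01],"hand":-1},
  {"delta_pos":[-0.35,0.19,0.43],"turn":[-0.01,-0.19,-0.01],"hand":-1},
  {"delta_pos":[-0.34,0.19,0.44],"turn":[-0.01,-0.19,-0.01],"hand":-1},
  {"delta_pos":[-0.32,0.19,0.44],"turn":[-0.01,-0.19,-0.01],"hand":-1},
])

```text
time_s: 25.15
eef_pos: [0.61, -0.0808, 0.2204]
ee_rot: [0.384, 0.149, 0.909, -0.063]
wrist_force: [-0.2, -1.2, -2.4]
grip_width: 0.0229
gripper_force: 70.2
```

Call:
move_arm([
  {"delta_pos":[-0.32,0.2,0.45],"turn":[-0.01,-0.19,-0.01],"hand":-1},
  {"delta_pos":[-0.3,0.19,0.46],"turn":[-0.01,-0.19,-0.01],"hand":-1},
  {"delta_pos":[0,0,0],"turn":[0,0,0],"hand":-1},
])

```text
time_s: 25.45
eef_pos: [0.6327, -0.0796, 0.2158]
ee_rot: [0.404, 0.145, 0.901, -0.065]
wrist_force: [-0.0, 0.7, -1.7]
grip_width: 0.0234
gripper_force: 70.2
```

```bash
python3 - <<'E'
from ik import *
whead();bars("s8")
c=load("s8")
p,R,s=cur()
plan([(*head((.712,-.107),.0645,-.32,-.04),6)],hand=-1)
E
```

```text
head [ 0.7113 -0.1056  0.0964] psi -0.319 dp -0.002 j [ 0.12  0.14 -0.18  2.13  1.36  0.31 -0.02] F [-0.   0.7 -1.7] t 25.45
scene [312. 242.] 57 bed [ 0.56 -0.01] tray [0.522 0.   ]
scene [339. 241.] 59 bed [0.579 0.067] tray [0.542 0.082]
scene [328. 244.] 62 bed [0.577 0.032] tray [0.54  0.045]
scene [276. 272.] 66 bed [ 0.628 -0.131] tray [ 0.594 -0.127]
scene [300. 271.] 71 bed [ 0.644 -0.069] tray [ 0.611 -0.061]
scene [312. 275.] 55 bed [ 0.665 -0.04 ] tray [ 0.633 -0.03 ]
6
--
{"delta_pos":[0.15, -0.0, 0.2],"turn":[-0.0, 0.05, -0.0],"hand":-1},
{"delta_pos":[0.15, -0.0, 0.2],"turn":[-0.0, 0.05, -0.0],"hand":-1},
{"delta_pos":[0.14, -0.01, 0.2],"turn":[-0.0, 0.05, -0.0],"hand":-1},
{"delta_pos":[0.14, -0.0, 0.2],"turn":[-0.0, 0.06, -0.0],"hand":-1},
{"delta_pos":[0.14, -0.01, 0.21],"turn":[-0.0, 0.05, -0.0],"hand":-1},
--
{"delta_pos":[0.15, -0.0, 0.2],"turn":[-0.01, 0.06, -0.0],"hand":-1},
```

Call:
move_arm([
  {"delta_pos":[0.15,0,0.2],"turn":[0,0.05,0],"hand":-1},
  {"delta_pos":[0.15,0,0.2],"turn":[0,0.05,0],"hand":-1},
  {"delta_pos":[0.14,0,0.2],"turn":[0,0.05,0],"hand":-1},
  {"delta_pos":[0.14,0,0.2],"turn":[0,0.05,0],"hand":-1},
  {"delta_pos":[0.14,0,0.2],"turn":[0,0.05,0],"hand":-1},
])

```text
time_s: 26.0
eef_pos: [0.6369, -0.0825, 0.1932]
ee_rot: [0.391, 0.147, 0.906, -0.064]
wrist_force: [-0.5, 0.1, -2.5]
grip_width: 0.0231
gripper_force: 70.2
```

Call:
move_arm([
  {"delta_pos":[0.12,0,0.17],"turn":[0,0.05,0],"hand":-1},
  {"delta_pos":[0,0,0],"turn":[0,0,0],"hand":-1},
])

```text
time_s: 26.2
eef_pos: [0.6374, -0.0828, 0.1886]
ee_rot: [0.388, 0.148, 0.908, -0.064]
wrist_force: [-0.5, 1.0, -2.4]
grip_width: 0.0234
gripper_force: 70.2
```

```bash
python3 - <<'E'
from ik import *
whead()
plan([(*head((.68,-.102),.0645,-.32,-.15),5),(*head((.63,-.088),.0655,-.32,-.2),5)],hand=-1)
E
```

```text
head [ 0.712  -0.1077  0.0665] psi -0.323 dp -0.036 j [ 0.12  0.19 -0.17  2.12  1.39  0.3  -0.06] F [-0.5  1.  -2.4] t 26.2
10
--
{"delta_pos":[0.08, -0.05, -0.17],"turn":[-0.0, 0.19, -0.0],"hand":-1},
{"delta_pos":[0.08, -0.05, -0.17],"turn":[-0.01, 0.19, -0.0],"hand":-1},
{"delta_pos":[0.09, -0.05, -0.17],"turn":[-0.0, 0.19, -0.0],"hand":-1},
{"delta_pos":[0.09, -0.05, -0.16],"turn":[-0.01, 0.19, -0.01],"hand":-1},
{"delta_pos":[0.09, -0.05, -0.17],"turn":[-0.0, 0.19, -0.0],"hand":-1},
--
{"delta_pos":[0.32, -0.02, -0.32],"turn":[-0.0, 0.08, -0.0],"hand":-1},
{"delta_pos":[0.33, -0.02, -0.32],"turn":[-0.0, 0.08, -0.0],"hand":-1},
{"delta_pos":[0.33, -0.03, -0.31],"turn":[-0.0, 0.08, -0.0],"hand":-1},
{"delta_pos":[0.33, -0.02, -0.31],"turn":[-0.0, 0.09, -0.0],"hand":-1},
{"delta_pos":[0.33, -0.03, -0.31],"turn":[-0.0, 0.08, -0.0],"hand":-1},
```

Call:
move_arm([
  {"delta_pos":[0.08,-0.05,-0.17],"turn":[0,0.19,0],"hand":-1},
  {"delta_pos":[0.08,-0.05,-0.17],"turn":[0,0.19,0],"hand":-1},
  {"delta_pos":[0.09,-0.05,-0.17],"turn":[0,0.19,0],"hand":-1},
  {"delta_pos":[0.09,-0.05,-0.17],"turn":[0,0.19,0],"hand":-1},
  {"delta_pos":[0.09,-0.05,-0.17],"turn":[0,0.19,0],"hand":-1},
])

```text
time_s: 26.7
eef_pos: [0.6188, -0.0818, 0.1961]
ee_rot: [0.335, 0.151, 0.928, -0.055]
wrist_force: [-0.4, -0.7, -2.0]
grip_width: 0.0231
gripper_force: 70.1
```

Call:
move_arm([
  {"delta_pos":[0.26,0.04,-0.26],"turn":[0,0.08,0],"hand":-1},
  {"delta_pos":[0.26,0.04,-0.26],"turn":[0,0.08,0],"hand":-1},
  {"delta_pos":[0.27,0.04,-0.25],"turn":[0,0.08,0],"hand":-1},
  {"delta_pos":[0.27,0.04,-0.25],"turn":[0,0.08,0],"hand":-1},
])

```text
time_s: 27.1
eef_pos: [0.5919, -0.0693, 0.1987]
ee_rot: [0.318, 0.152, 0.934, -0.052]
wrist_force: [0.7, 0.4, -2.9]
grip_width: 0.0231
gripper_force: 70.1
```

```bash
python3 - <<'E'
from ik import *
whead();bars("s9");bars("t9","top")
plan([(*head((.60,-.065),.0655,-.3,-.2),5),(*head((.567,-.06),.066,-.25,-.22),5)],hand=-1)
E
```

```text
head [ 0.6482 -0.0881  0.0661] psi -0.323 dp -0.188 j [ 0.29  0.11 -0.35  2.08  0.7   0.42  0.63] F [ 0.7  0.4 -2.9] t 27.1
scene [312. 242.] 57 bed [ 0.559 -0.011] tray [0.521 0.   ]
scene [339. 241.] 56 bed [0.578 0.067] tray [0.542 0.082]
scene [328. 244.] 62 bed [0.577 0.032] tray [0.54  0.045]
scene [274. 258.] 62 bed [ 0.582 -0.126] tray [ 0.545 -0.121]
scene [299. 261.] 30 bed [ 0.61  -0.063] tray [ 0.574 -0.055]
scene [310. 261.] 49 bed [ 0.619 -0.033] tray [ 0.585 -0.023]
top [341. 191.] 9 bed [ 0.638 -0.042] tray [ 0.654 -0.043]
top [370. 209.] 9 bed [ 0.59  -0.135] tray [ 0.604 -0.141]
top [299. 221.] 52 bed [0.532 0.076] tray [0.543 0.079]
top [311. 223.] 54 bed [0.529 0.041] tray [0.541 0.043]
10
--
{"delta_pos":[0.4, 0.05, -0.31],"turn":[-0.02, 0.02, -0.03],"hand":-1},
{"delta_pos":[0.4, 0.05, -0.31],"turn":[-0.03, 0.02, -0.03],"hand":-1},
{"delta_pos":[0.4, 0.06, -0.31],"turn":[-0.02, 0.02, -0.03],"hand":-1},
{"delta_pos":[0.4, 0.06, -0.31],"turn":[-0.03, 0.02, -0.03],"hand":-1},
{"delta_pos":[0.41, 0.06, -0.32],"turn":[-0.02, 0.02, -0.02],"hand":-1},
--
{"delta_pos":[0.23, -0.08, -0.19],"turn":[-0.05, 0.03, -0.07],"hand":-1},
{"delta_pos":[0.23, -0.07, -0.19],"turn":[-0.05, 0.03, -0.07],"hand":-1},
{"delta_pos":[0.24, -0.07, -0.2],"turn":[-0.05, 0.04, -0.07],"hand":-1},
{"delta_pos":[0.24, -0.07, -0.19],"turn":[-0.05, 0.03, -0.06],"hand":-1},
{"delta_pos":[0.23, -0.07, -0.19],"turn":[-0.05, 0.04, -0.07],"hand":-1},
```

```bash
python3 - <<'E'
from ik import *
plan([(*head((.618,-.055),.0655,-.36,-.2),5),(*head((.59,-.04),.066,-.36,-.22),5)],hand=-1)
rep("e",*head((.56,-.04),.066,-.36,-.22))
E
```

```text
10
--
{"delta_pos":[0.29, 0.24, -0.23],"turn":[0.04, 0.02, 0.05],"hand":-1},
{"delta_pos":[0.29, 0.23, -0.23],"turn":[0.04, 0.02, 0.05],"hand":-1},
{"delta_pos":[0.29, 0.23, -0.23],"turn":[0.03, 0.02, 0.05],"hand":-1},
{"delta_pos":[0.3, 0.23, -0.23],"turn":[0.04, 0.02, 0.05],"hand":-1},
{"delta_pos":[0.3, 0.23, -0.23],"turn":[0.03, 0.02, 0.06],"hand":-1},
--
{"delta_pos":[0.22, 0.04, -0.19],"turn":[0.0, 0.03, -0.0],"hand":-1},
{"delta_pos":[0.22, 0.04, -0.18],"turn":[0.0, 0.03, -0.0],"hand":-1},
{"delta_pos":[0.22, 0.04, -0.18],"turn":[0.0, 0.04, -0.0],"hand":-1},
{"delta_pos":[0.23, 0.04, -0.18],"turn":[0.0, 0.03, -0.0],"hand":-1},
{"delta_pos":[0.22, 0.05, -0.19],"turn":[0.0, 0.04, -0.0],"hand":-1},
e th[0.00 0.35] best th 0.00 m 0.23 [-0.19 -0.07  0.    2.23  0.64  0.51  0.54]
e th[-0.35 -0.09] best th -0.09 m 0.20 [ 0.64 -0.1  -0.78  2.23  0.48  0.47  0.68]
```

Call:
move_arm([
  {"delta_pos":[0.3,0.14,-0.24],"turn":[0.03,0.02,0.04],"hand":-1},
  {"delta_pos":[0.3,0.14,-0.24],"turn":[0.03,0.02,0.04],"hand":-1},
  {"delta_pos":[0.3,0.14,-0.24],"turn":[0.03,0.02,0.04],"hand":-1},
])

```text
time_s: 27.5
eef_pos: [0.5724, -0.0533, 0.1985]
ee_rot: [0.314, 0.161, 0.934, -0.054]
wrist_force: [0.5, -0.1, -1.8]
grip_width: 0.0229
gripper_force: 70.1
```

```bash
python3 - <<'E'
from ik import *
whead();bars("s10");bars("t10","top")
E
```

```text
head [ 0.6273 -0.0728  0.0655] psi -0.341 dp -0.195 j [ 0.26  0.08 -0.37  2.11  0.71  0.45  0.56] F [ 0.5 -0.1 -1.8] t 27.5
scene [312. 242.] 59 bed [ 0.56 -0.01] tray [0.522 0.   ]
scene [339. 241.] 54 bed [0.579 0.067] tray [0.542 0.082]
scene [328. 244.] 62 bed [0.577 0.032] tray [0.54  0.045]
scene [277. 253.] 28 bed [ 0.568 -0.115] tray [ 0.531 -0.11 ]
scene [302. 254.] 25 bed [ 0.591 -0.048] tray [ 0.554 -0.04 ]
scene [313. 254.] 48 bed [ 0.6   -0.017] tray [ 0.564 -0.007]
top [334. 197.] 10 bed [ 0.617 -0.024] tray [ 0.632 -0.024]
top [364. 215.] 9 bed [ 0.569 -0.118] tray [ 0.582 -0.123]
top [299. 221.] 50 bed [0.532 0.076] tray [0.543 0.079]
top [311. 223.] 55 bed [0.529 0.041] tray [0.541 0.043]
```

Call:
move_arm([
  {"delta_pos":[0.3,0.1,-0.24],"turn":[0,0.02,0],"hand":-1},
  {"delta_pos":[0.3,0.05,-0.24],"turn":[0,0.02,0],"hand":-1},
  {"delta_pos":[0.3,-0.05,-0.24],"turn":[-0.02,0.02,-0.03],"hand":-1},
  {"delta_pos":[0.3,-0.08,-0.24],"turn":[-0.04,0.02,-0.05],"hand":-1},
  {"delta_pos":[0.3,-0.08,-0.24],"turn":[-0.04,0.02,-0.05],"hand":-1},
])

```text
time_s: 28.1
eef_pos: [0.5355, -0.0424, 0.1997]
ee_rot: [0.309, 0.151, 0.938, -0.05]
wrist_force: [-0.4, 0.3, -2.0]
grip_width: 0.0231
gripper_force: 70.0
```

Call:
move_arm([
  {"delta_pos":[0.3,-0.08,-0.24],"turn":[-0.04,0.02,-0.05],"hand":-1},
  {"delta_pos":[0.3,-0.08,-0.24],"turn":[-0.04,0.02,-0.05],"hand":-1},
  {"delta_pos":[0.3,-0.08,-0.24],"turn":[-0.04,0,-0.05],"hand":-1},
  {"delta_pos":[0,0,0],"turn":[0,0,0],"hand":-1},
])

```text
time_s: 28.5
eef_pos: [0.5115, -0.0403, 0.2004]
ee_rot: [0.307, 0.141, 0.94, -0.046]
wrist_force: [-0.1, -0.2, -2.8]
grip_width: 0.0231
gripper_force: 70.2
```

```bash
python3 - <<'E'
from ik import *
whead();bars("s11");bars("t11","top")
E
```

```text
head [ 0.565  -0.0568  0.0664] psi -0.299 dp -0.212 j [ 0.27 -0.06 -0.37  2.23  0.53  0.43  0.74] F [-0.1 -0.2 -2.8] t 28.5
scene [309. 236.] 10 bed [ 0.538 -0.012] tray [ 0.499 -0.001]
scene [339. 241.] 55 bed [0.578 0.067] tray [0.541 0.082]
scene [328. 243.] 60 bed [0.577 0.032] tray [0.54  0.045]
scene [284. 255.] 21 bed [ 0.581 -0.099] tray [ 0.545 -0.093]
top [299. 221.] 52 bed [0.532 0.076] tray [0.544 0.079]
top [327. 217.] 12 bed [ 0.552 -0.007] tray [ 0.564 -0.007]
top [310. 222.] 22 bed [0.533 0.044] tray [0.544 0.046]
```

```bash
python3 - <<'E'
from ik import *
plan([(*head((.55,-.05),.12,-.2,-.25),4),(*head((.47,.09),.12,-.1,-.3),11)],hand=-1)
E
```

```text
15
--
{"delta_pos":[-0.28, -0.05, -0.65],"turn":[-0.12, 0.08, -0.17],"hand":-1},
{"delta_pos":[-0.28, -0.04, -0.65],"turn":[-0.12, 0.08, -0.17],"hand":-1},
{"delta_pos":[-0.27, -0.04, -0.65],"turn":[-0.11, 0.08, -0.17],"hand":-1},
{"delta_pos":[-0.26, -0.03, -0.65],"turn":[-0.12, 0.08, -0.16],"hand":-1},
{"delta_pos":[0.37, 0.53, -0.26],"turn":[-0.04, 0.04, -0.06],"hand":-1},
--
{"delta_pos":[0.36, 0.54, -0.26],"turn":[-0.04, 0.04, -0.06],"hand":-1},
{"delta_pos":[0.36, 0.54, -0.25],"turn":[-0.04, 0.04, -0.06],"hand":-1},
{"delta_pos":[0.36, 0.54, -0.25],"turn":[-0.04, 0.04, -0.07],"hand":-1},
{"delta_pos":[0.36, 0.55, -0.24],"turn":[-0.04, 0.04, -0.06],"hand":-1},
{"delta_pos":[0.35, 0.55, -0.24],"turn":[-0.04, 0.04, -0.07],"hand":-1},
--
{"delta_pos":[0.35, 0.55, -0.24],"turn":[-0.04, 0.04, -0.06],"hand":-1},
{"delta_pos":[0.35, 0.56, -0.23],"turn":[-0.04, 0.04, -0.07],"hand":-1},
{"delta_pos":[0.34, 0.56, -0.23],"turn":[-0.04, 0.03, -0.06],"hand":-1},
{"delta_pos":[0.34, 0.57, -0.22],"turn":[-0.04, 0.04, -0.07],"hand":-1},
{"delta_pos":[0.34, 0.57, -0.22],"turn":[-0.05, 0.03, -0.06],"hand":-1},
```

Call:
move_arm([
  {"delta_pos":[-0.28,-0.05,-0.65],"turn":[-0.12,0.08,-0.17],"hand":-1},
  {"delta_pos":[-0.28,-0.04,-0.65],"turn":[-0.12,0.08,-0.17],"hand":-1},
  {"delta_pos":[-0.27,-0.04,-0.65],"turn":[-0.12,0.08,-0.17],"hand":-1},
  {"delta_pos":[-0.26,-0.03,-0.65],"turn":[-0.12,0.08,-0.17],"hand":-1},
  {"delta_pos":[0.37,0.53,-0.26],"turn":[-0.04,0.04,-0.06],"hand":-1},
])

```text
time_s: 29.1
eef_pos: [0.4955, -0.0292, 0.2591]
ee_rot: [0.292, 0.092, 0.952, -0.027]
wrist_force: [1.0, -0.3, -2.5]
grip_width: 0.0232
gripper_force: 70.2
```

Call:
move_arm([
  {"delta_pos":[0.36,0.54,-0.26],"turn":[-0.04,0.04,-0.06],"hand":-1},
  {"delta_pos":[0.36,0.54,-0.25],"turn":[-0.04,0.04,-0.06],"hand":-1},
  {"delta_pos":[0.36,0.54,-0.25],"turn":[-0.04,0.04,-0.06],"hand":-1},
  {"delta_pos":[0.36,0.55,-0.24],"turn":[-0.04,0.04,-0.06],"hand":-1},
  {"delta_pos":[0.35,0.55,-0.24],"turn":[-0.04,0.04,-0.06],"hand":-1},
])

```text
time_s: 29.6
eef_pos: [0.4591, 0.0348, 0.2568]
ee_rot: [0.278, 0.069, 0.958, -0.02]
wrist_force: [0.6, 0.4, -1.9]
grip_width: 0.0233
gripper_force: 70.1
```

Call:
move_arm([
  {"delta_pos":[0.35,0.55,-0.24],"turn":[-0.04,0.04,-0.06],"hand":-1},
  {"delta_pos":[0.35,0.56,-0.23],"turn":[-0.04,0.04,-0.06],"hand":-1},
  {"delta_pos":[0.34,0.56,-0.23],"turn":[-0.04,0.04,-0.06],"hand":-1},
  {"delta_pos":[0.34,0.57,-0.22],"turn":[-0.04,0.04,-0.06],"hand":-1},
  {"delta_pos":[0.34,0.57,-0.22],"turn":[-0.04,0.04,-0.06],"hand":-1},
])

```text
time_s: 30.1
eef_pos: [0.4257, 0.0955, 0.2587]
ee_rot: [0.267, 0.05, 0.962, -0.012]
wrist_force: [0.5, -0.6, -3.4]
grip_width: 0.0229
gripper_force: 70.1
```

```bash
python3 - <<'E'
from ik import *
whead();bars("s12");bars("t12","top")
c=load("s12");a=cv2.resize(c["image"][180:310,220:380],None,fx=3,fy=3)
c=load("t12");b=cv2.resize(c["image"][165:275,260:400],None,fx=2.2,fy=2.2)
o=np.zeros((390,480+b.shape[1],3),np.uint8);o[:,:480]=a;o[:b.shape[0],480:]=b;cv2.imwrite("pics/fin.png",o[:,:,::-1])
plan([(*head((.48,.25),.11,-.05,-.2),8),(*head((.488,.335),.08,.03,0),6),(*head((.488,.335),.004,.03,0),6)],hand=-1)
E
```

```text
head [0.4692 0.091  0.1201] psi -0.102 dp -0.303 j [ 0.09 -0.28 -0.46  2.17  0.17  0.74  0.99] F [ 0.5 -0.6 -3.4] t 30.1
scene [312. 244.] 91 bed [ 0.565 -0.01 ] tray [0.528 0.001]
scene [339. 241.] 58 bed [0.579 0.067] tray [0.542 0.082]
scene [328. 244.] 61 bed [0.577 0.032] tray [0.54  0.045]
scene [302. 251.] 37 bed [ 0.58  -0.046] tray [ 0.544 -0.037]
scene [283. 255.] 31 bed [ 0.578 -0.099] tray [ 0.542 -0.093]
top [327. 219.] 31 bed [ 0.547 -0.006] tray [ 0.559 -0.006]
top [299. 221.] 52 bed [0.532 0.076] tray [0.544 0.08 ]
top [338. 219.] 25 bed [ 0.548 -0.042] tray [ 0.561 -0.043]
top [311. 223.] 50 bed [0.53  0.041] tray [0.541 0.043]
top [355. 222.] 14 bed [ 0.546 -0.093] tray [ 0.558 -0.097]
top [325. 231.] 41 bed [ 0.507 -0.004] tray [ 0.518 -0.004]
20
--
{"delta_pos":[0.15, 0.97, 0.03],"turn":[-0.03, -0.11, -0.04],"hand":-1},
{"delta_pos":[0.15, 0.97, 0.03],"turn":[-0.03, -0.11, -0.04],"hand":-1},
{"delta_pos":[0.14, 0.97, 0.03],"turn":[-0.02, -0.1, -0.05],"hand":-1},
{"delta_pos":[0.14, 0.97, 0.03],"turn":[-0.03, -0.11, -0.04],"hand":-1},
{"delta_pos":[0.13, 0.97, 0.03
[... 420 characters left out ...]
pos":[0.36, 0.66, 0.17],"turn":[-0.08, -0.28, -0.08],"hand":-1},
{"delta_pos":[0.36, 0.66, 0.17],"turn":[-0.07, -0.27, -0.08],"hand":-1},
{"delta_pos":[0.36, 0.66, 0.16],"turn":[-0.08, -0.28, -0.09],"hand":-1},
{"delta_pos":[0.37, 0.66, 0.16],"turn":[-0.07, -0.27, -0.08],"hand":-1},
{"delta_pos":[0.47, 0.0, 0.42],"turn":[-0.0, -0.0, -0.0],"hand":-1},
--
{"delta_pos":[0.47, 0.0, 0.42],"turn":[-0.0, -0.0, -0.0],"hand":-1},
{"delta_pos":[0.47, 0.0, 0.42],"turn":[-0.0, -0.0, -0.0],"hand":-1},
{"delta_pos":[0.47, 0.0, 0.42],"turn":[-0.0, -0.0, -0.0],"hand":-1},
{"delta_pos":[0.48, 0.0, 0.42],"turn":[-0.0, -0.0, -0.0],"hand":-1},
{"delta_pos":[0.47, 0.0, 0.43],"turn":[-0.0, -0.0, -0.0],"hand":-1},
```

View pics/fin.png

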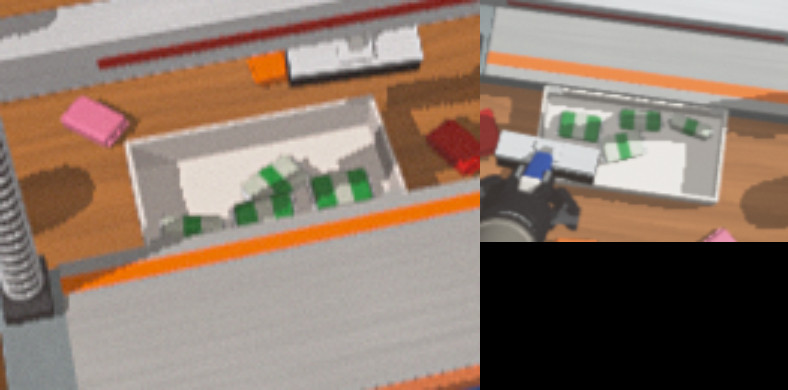

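All four bars are in the tray: in the left panel at (190,225), (265,207), (272,177) and (342,187). The bed is clear. Next I'll return the sweeper.

Call:
move_arm([
  {"delta_pos":[0.15,0.97,0.03],"turn":[-0.03,-0.11,-0.04],"hand":-1},
  {"delta_pos":[0.15,0.97,0.03],"turn":[-0.03,-0.11,-0.04],"hand":-1},
  {"delta_pos":[0.14,0.97,0.03],"turn":[-0.03,-0.11,-0.04],"hand":-1},
  {"delta_pos":[0.14,0.97,0.03],"turn":[-0.03,-0.11,-0.04],"hand":-1},
  {"delta_pos":[0.13,0.97,0.03],"turn":[-0.03,-0.11,-0.04],"hand":-1},
])

```text
time_s: 30.7
eef_pos: [0.4249, 0.1926, 0.2488]
ee_rot: [0.299, 0.036, 0.953, -0.008]
wrist_force: [0.0, -0.1, -2.3]
grip_width: 0.0232
gripper_force: 70.1
```

Call:
move_arm([
  {"delta_pos":[0.13,0.97,0.03],"turn":[-0.03,-0.11,-0.04],"hand":-1},
  {"delta_pos":[0.13,0.97,0.03],"turn":[-0.03,-0.11,-0.04],"hand":-1},
  {"delta_pos":[0.12,0.97,0.03],"turn":[-0.03,-0.11,-0.04],"hand":-1},
  {"delta_pos":[0.36,0.66,0.19],"turn":[-0.08,-0.28,-0.08],"hand":-1},
  {"delta_pos":[0.36,0.66,0.18],"turn":[-0.08,-0.28,-0.08],"hand":-1},
])

```text
time_s: 31.2
eef_pos: [0.4186, 0.2784, 0.2292]
ee_rot: [0.351, 0.015, 0.936, 0.0]
wrist_force: [-0.0, -1.3, -3.0]
grip_width: 0.0233
gripper_force: 70.1
```

```bash
python3 - <<'E'
from ik import *
whead()
plan([(*head((.488,.335),.06,.03,0),7),(*head((.488,.335),.006,.03,0),4)],hand=-1)
E
```

```text
head [0.4858 0.2765 0.1004] psi -0.028 dp -0.127 j [ 0.18  0.   -1.19  2.14  0.9   0.8  -0.06] F [-0.  -1.3 -3. ] t 31.2
11
--
{"delta_pos":[0.32, 0.38, 0.2],"turn":[-0.04, -0.15, -0.06],"hand":-1},
{"delta_pos":[0.32, 0.38, 0.2],"turn":[-0.04, -0.15, -0.06],"hand":-1},
{"delta_pos":[0.32, 0.38, 0.19],"turn":[-0.04, -0.15, -0.06],"hand":-1},
{"delta_pos":[0.32, 0.38, 0.19],"turn":[-0.04, -0.15, -0.06],"hand":-1},
{"delta_pos":[0.32, 0.39, 0.19],"turn":[-0.04, -0.15, -0.06],"hand":-1},
--
{"delta_pos":[0.32, 0.39, 0.18],"turn":[-0.04, -0.15, -0.06],"hand":-1},
{"delta_pos":[0.32, 0.39, 0.18],"turn":[-0.04, -0.16, -0.05],"hand":-1},
{"delta_pos":[0.51, -0.0, 0.45],"turn":[0.0, 0.0, -0.0],"hand":-1},
{"delta_pos":[0.5, -0.0, 0.45],"turn":[0.0, 0.0, -0.0],"hand":-1},
{"delta_pos":[0.51, -0.0, 0.45],"turn":[0.0, 0.0, -0.0],"hand":-1},
--
{"delta_pos":[0.5, -0.0, 0.44],"turn":[0.0, 0.0, -0.0],"hand":-1},
```

Call:
move_arm([
  {"delta_pos":[0.32,0.25,0.2],"turn":[-0.04,-0.15,-0.06],"hand":-1},
  {"delta_pos":[0.32,0.25,0.2],"turn":[-0.04,-0.15,-0.06],"hand":-1},
  {"delta_pos":[0.32,0.25,0.19],"turn":[-0.04,-0.15,-0.06],"hand":-1},
  {"delta_pos":[0.32,0.25,0.19],"turn":[-0.04,-0.15,-0.06],"hand":-1},
  {"delta_pos":[0.32,0.25,0.19],"turn":[-0.04,-0.15,-0.06],"hand":-1},
])

```text
time_s: 31.7
eef_pos: [0.4083, 0.3032, 0.192]
ee_rot: [0.391, -0.006, 0.92, 0.004]
wrist_force: [-0.0, -1.7, -2.6]
grip_width: 0.0232
gripper_force: 70.1
```

Call:
move_arm([
  {"delta_pos":[0.32,0.25,0.18],"turn":[-0.04,-0.15,-0.06],"hand":-1},
  {"delta_pos":[0.32,0.25,0.18],"turn":[-0.04,-0.15,-0.05],"hand":-1},
])

```text
time_s: 31.9
eef_pos: [0.4045, 0.3131, 0.1775]
ee_rot: [0.407, -0.014, 0.913, 0.006]
wrist_force: [-0.4, 0.2, -2.8]
grip_width: 0.0237
gripper_force: 70.2
```

```bash
python3 - <<'E'
from ik import *
whead()
p=(.488,.318)
plan([(*head(p,.004,.03,0),5)],hand=-1)
E
```

```text
head [0.4868 0.3157 0.0579] psi 0.03 dp -0.005 j [-0.16  0.28 -1.15  2.26  1.38  1.05 -0.6 ] F [-0.4  0.2 -2.8] t 31.9
5
--
{"delta_pos":[0.4, 0.02, 0.37],"turn":[-0.0, -0.01, 0.0],"hand":-1},
{"delta_pos":[0.4, 0.02, 0.37],"turn":[-0.0, -0.01, 0.0],"hand":-1},
{"delta_pos":[0.4, 0.03, 0.37],"turn":[-0.0, -0.01, 0.0],"hand":-1},
{"delta_pos":[0.4, 0.02, 0.36],"turn":[-0.0, -0.01, 0.0],"hand":-1},
{"delta_pos":[0.4, 0.03, 0.36],"turn":[-0.0, -0.0, 0.01],"hand":-1},
```

Call:
move_arm([
  {"delta_pos":[0.4,0.02,0.37],"turn":[0,-0.01,0],"hand":-1},
  {"delta_pos":[0.4,0.02,0.37],"turn":[0,-0.01,0],"hand":-1},
  {"delta_pos":[0.4,0.02,0.37],"turn":[0,-0.01,0],"hand":-1},
  {"delta_pos":[0.4,0.02,0.36],"turn":[0,-0.01,0],"hand":-1},
  {"delta_pos":[0.36,0.02,0.33],"turn":[0,0,0],"hand":-1},
])

```text
time_s: 32.4
eef_pos: [0.4052, 0.3148, 0.1238]
ee_rot: [0.409, -0.014, 0.913, 0.006]
wrist_force: [-0.1, -0.3, -3.1]
grip_width: 0.0234
gripper_force: 70.1
```

Call:
move_arm([
  {"delta_pos":[0.05,0,0.05],"turn":[0,0,0],"hand":-1},
  {"delta_pos":[0.03,0,0.03],"turn":[0,0,0],"hand":-1},
  {"delta_pos":[0,0,0],"turn":[0,0,0],"hand":-1},
])

```text
time_s: 32.7
eef_pos: [0.4054, 0.3147, 0.1232]
ee_rot: [0.41, -0.014, 0.912, 0.005]
wrist_force: [0.2, -0.1, -2.1]
grip_width: 0.0229
gripper_force: 70.2
```

```bash
python3 - <<'E'
from ik import *
whead()
E
```

```text
head [0.4886 0.3173 0.0041] psi 0.03 dp 0.001 j [-0.29  0.44 -1.05  2.31  1.55  1.14 -0.8 ] F [ 0.2 -0.1 -2.1] t 32.7
```

Call:
move_arm([
  {"delta_pos":[0.06,0,0.05],"turn":[0,0,0],"hand":-1},
  {"delta_pos":[0.06,0,0.05],"turn":[0,0,0],"hand":-1},
  {"delta_pos":[0.03,0,0.03],"turn":[0,0,0],"hand":-1},
  {"delta_pos":[0,0,0],"turn":[0,0,0],"hand":-1},
])

```text
time_s: 33.1
eef_pos: [0.4054, 0.3145, 0.1195]
ee_rot: [0.411, -0.015, 0.912, 0.005]
wrist_force: [-1.0, 0.4, -0.9]
grip_width: 0.0229
gripper_force: 70.5
```

Call:
move_arm([
  {"delta_pos":[0.03,0,0.03],"turn":[0,0,0],"hand":-1},
  {"delta_pos":[0,0,0],"turn":[0,0,0],"hand":-1},
])

```text
time_s: 33.3
eef_pos: [0.4057, 0.3147, 0.1193]
ee_rot: [0.411, -0.014, 0.911, 0.005]
wrist_force: [-2.2, -1.9, 5.0]
grip_width: 0.0232
gripper_force: 71.1
```

On the bench, with contact registering. I'll release it.

Call:
move_arm([
  {"delta_pos":[0,0,0],"turn":[0,0,0],"hand":-0.3},
  {"delta_pos":[0,0,0],"turn":[0,0,0],"hand":0},
  {"delta_pos":[0,0,0],"turn":[0,0,0],"hand":0.5},
  {"delta_pos":[0,0,0],"turn":[0,0,0],"hand":1},
  {"delta_pos":[0,0,0],"turn":[0,0,0],"hand":1},
])

```text
time_s: 33.8
eef_pos: [0.4052, 0.3144, 0.1181]
ee_rot: [0.41, -0.015, 0.912, 0.005]
wrist_force: [0.7, 0.1, -0.7]
grip_width: 0.0835
gripper_force: 0.0
```

Call:
move_arm([
  {"delta_pos":[0,0,0],"turn":[0,0,0],"hand":1},
  {"delta_pos":[-0.3,0,-0.3],"turn":[0,0,0],"hand":1},
  {"delta_pos":[-0.4,0,-0.36],"turn":[0,0,0],"hand":1},
  {"delta_pos":[-0.4,0,-0.36],"turn":[0,0,0],"hand":1},
  {"delta_pos":[-0.4,0,-0.36],"turn":[0,0,0],"hand":1},
])

```text
time_s: 34.3
eef_pos: [0.4043, 0.3147, 0.1599]
ee_rot: [0.41, -0.015, 0.912, 0.005]
wrist_force: [0.1, 0.1, 0.5]
grip_width: 0.0851
gripper_force: 0.0
```

Call:
move_arm([
  {"delta_pos":[-0.4,0,-0.36],"turn":[0,0,0],"hand":1},
  {"delta_pos":[-0.4,0,-0.36],"turn":[0,0,0],"hand":1},
  {"delta_pos":[-0.4,0,-0.36],"turn":[0,0,0],"hand":1},
  {"delta_pos":[-0.4,0,-0.36],"turn":[0,0,0],"hand":1},
  {"delta_pos":[-0.4,0,-0.36],"turn":[0,0,0],"hand":1},
])

```text
time_s: 34.8
eef_pos: [0.4038, 0.3147, 0.2138]
ee_rot: [0.411, -0.015, 0.912, 0.005]
wrist_force: [0.6, -0.3, 0.6]
grip_width: 0.0854
gripper_force: 0.0
```

Call:
move_arm([
  {"delta_pos":[0,0,0],"turn":[0,0,0],"hand":1},
  {"delta_pos":[0,0,0],"turn":[0,0,0],"hand":1},
  {"delta_pos":[0,0,0],"turn":[0,0,0],"hand":1},
  {"delta_pos":[0,0,0],"turn":[0,0,0],"hand":1},
])

```text
time_s: 35.2
eef_pos: [0.4038, 0.3143, 0.2119]
ee_rot: [0.41, -0.015, 0.912, 0.005]
wrist_force: [-0.2, -0.1, -0.3]
grip_width: 0.0856
gripper_force: 0.0
```

```bash
python3 - <<'E'
from h import *
show();bars("s13")
c=load("s13")
from station import env
w=env.capture("wrist");hsv=cv2.cvtColor(w["image"],cv2.COLOR_RGB2HSV)
# head dark/white top & blue handle in scene and top views
for n in("scene","top"):
    c=env.capture(n);hsv=cv2.cvtColor(c["image"],cv2.COLOR_RGB2HSV);m=cv2.inRange(hsv,(105,120,60),(125,255,255))
    k,_,st,ce=cv2.connectedComponentsWithStats(m)
    for i in range(1,k):
        P=ray(c,*ce[i],.1)
        if st[i,4]>10 and .3<P[0]<.56 and .15<P[1]<.5: print(n,ce[i].round(0),st[i,4],P.round(3))
    # predicted head top corners and colour at centre
    for dx,dy in((0,.045),(0,-.045)):
        u,v=proj(c,(.4886+dx,.3173+dy,.036)).astype(int);print(n,(u,v),c["image"][v,u])
E
```

```text
t 35.2 tcp [0.4038 0.3143 0.2119] yaw 0.031 alpha 0.727 j [-0.09  0.17 -1.18  2.21  1.27  1.   -0.46] F [-0.2 -0.1 -0.3] grip 0.0856 0.0
scene [312. 244.] 91 bed [ 0.565 -0.01 ] tray [0.528 0.001]
scene [339. 241.] 58 bed [0.579 0.067] tray [0.542 0.082]
scene [328. 244.] 60 bed [0.577 0.032] tray [0.54  0.045]
scene [302. 251.] 37 bed [ 0.581 -0.046] tray [ 0.544 -0.038]
scene [284. 255.] 28 bed [ 0.579 -0.098] tray [ 0.542 -0.092]
scene [400. 188.] 106 [0.453 0.307 0.1  ]
scene (np.int64(417), np.int64(205)) [206 201 199]
scene (np.int64(391), np.int64(211)) [199 196 197]
top [215. 245.] 173 [0.432 0.313 0.1  ]
top (np.int64(206), np.int64(228)) [217 219 219]
top (np.int64(235), np.int64(231)) [216 217 218]
```

```bash
python3 -c "
from station import env
print(env.hand_in())"
```

```text
the job is handed in; nothing more can be done
None
```

I swept all four bars into the catch tray, stood the sweeper upright on the bench about 20 mm from where it began, released it, and handed the job in at about 35 s; the hand-in gave no verdict.

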